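Set a glass plate on the imaging stand and wind its lift up with the folding crank

TASK

With the imaging stand's lift still down and its crank handle still folded away, nudge the glass plate with the rubber-tipped rod until it touches both bars of the stage's square corner stop; keep the fingers off the glass and put the rod back in the tube rack. Then flip the red crank handle fully up and only then wind it clockwise until the lift is fully up at its stop, leaving the glass in its corner, the handle up and everything let go. Do not knock the lamp, the camera or the things standing around.

Things in the scene. Friction and masses are not known exactly. Their poses are not given: they have to be found in the camera images.
- stand: Side-view imaging stand, fixed; place and yaw (up to 0.3 rad) differ. Origin on the bench under the lift's foot. Its x runs along the optical rail from lamp to camera (roughly away from the robot), y from stage to lift column, z up. Foot 140 (x) x 210 (y -120 to 90) x 14 mm high; rail 70 wide, 18 high, x -170 to 260, about y = -55. Black column 60 x 40 mm at (0, 60), 125 high.
- lamp: Flat square backlight on the rail, 20 (x) x 80 (y) mm, top 100 mm above the bench, bright face to the stage. Origin on the bench under its middle, at x = -142, y = -55 mm in the stand's frame. Fixed; not to be knocked.
- camera: Camera with a black 42 mm lens at the far end of the rail, lens axis 75 mm above the bench; grey body 54 mm wide behind the lens, top at 104 mm. Origin on the bench under the lens face, at x = 125, y = -55 mm in the stand's frame; it reaches 113 mm to +x. Fixed; not to be knocked.
- stage_corner (a point): Inner corner of the square stop, at the height of the flat aluminium stage's top: 50 mm above the bench (lift down), 66 (up). Axes as the stand's, in whose frame it lies at (42, -3) mm. The stage reaches from here 92 mm to -x and 112 mm to -y. Two dark bars 5 mm high, 8 wide: inner faces at x = 0 (camera side) and y = 0 (column side); the glass belongs at negative x, y against both.
- glass: Greenish glass plate 50 (its x) x 75 (its y) x 8 mm thick, about 75 g, frosted white at its -y end, loose on the stage. Origin: centre of its underside. Starts 12 to 26 mm short of its place in x and 12 to 26 mm in y (stand axes), turned up to 0.25 rad from square. Slides easily.
- glass_corner (a point): Corner of the glass plate's underside at its own +x, +y (25, 37.5 mm from its centre); it belongs on stage_corner. Axes as the glass's.
- rack: Blue tube rack, fixed, 150 (x) x 46 (y) x 60 mm high; place and yaw differ. Origin under its middle on the bench. Three round 22 mm holes in its top plate (55 to 60 mm above the bench) at x = -42, 0 and 42 mm, y = 0; the floor under them is 6 mm above the bench. One holds the rod, the others a tube each; which is which differs.
- rod: Rod for pushing glass, 163 mm long, 40 g, standing in the rack, upright or leaning a few degrees: red-brown rubber tip 12 mm diameter, 22 mm long at the bottom, then an 8 mm clear shaft, then a white cylindrical handle 14 mm diameter, 98 to 163 mm above the foot. Origin at the centre of its foot; z along the rod to the handle.
- rod_tip (a point): Centre of the rod's flat rubber foot (its lower end).
- rod_handle (a point): Point on the rod's axis 138 mm above its foot, a good height to grasp the handle; about 35 mm higher than the tubes' caps.
- tube_a: Bystander: culture tube with black cap, 19 mm diameter, 104 mm long, 20 g, standing in the rack. Origin at its foot.
- tube_b: Bystander: the same with green cap.
- crank (a joint): Turn of the crank about its vertical spindle, rad: 0 at the start (lift down), growing clockwise seen from above, stop at 10.05 (1.6 turns; the lift is then fully up). Takes about 0.10 N m, 2.5 N at the handle; stays where it is left. At the start its arm may point in any direction.
- lift (a joint): Height of the lift (stage), m: 0 down, 0.016 fully up at its stop; 10 mm per turn of the crank. Its dark nut block, 52 (x) mm wide, stands between the y bar and the column, 12 to 34 mm beyond the inner face of that bar, and rises 42 mm above the stage.
- fold (a joint): Fold angle of the red crank handle, rad: 0 = folded flat back over the arm and spindle, 1.571 = straight up at its stop. Hinge with friction (0.06 N m): stays where it is left. Starts between 0 and 0.2.
- spindle (a point): Point on the crank's vertical axis, 164 mm above the bench, level with the handle's hinge; at (0, 55) mm in the stand's frame. The arm is a steel bar 16 mm wide, its top 153 mm above the bench; hub 20 mm diameter, top at 155; below the arm only the 14 mm spindle, down to a 22 mm bearing cap (135) on the column's head plate (66 x 50 mm, top 125).
- hinge (a point): Middle of the handle's hinge at the end of the crank arm, 42 mm from the spindle axis, 164 mm above the bench; hinge axis level and square to the arm. Steel cheeks 24 mm over all reach 7 mm each way along the arm. It circles the spindle as the crank turns. Axes: x outwards along the arm, z up.
- grip_end (a point): Centre of the free end of the red handle, 74 mm from the hinge: a round grip 18 mm in diameter, 12 to 74 mm from the hinge, turning freely on its own axis. Folded, it lies over the arm and overhangs the spindle by 32 mm, its axis 11 mm above the arm; flipped up, it stands upright over the hinge, its end 238 mm above the bench.
- cup: Bystander: specimen cup with red lid, 63 mm diameter, 62 mm high. Origin at its foot.
- dispenser: Bystander: blue and white slide dispenser box, about 66 x 46 mm, 130 mm high with its open flap. Origin at its foot.
- bottle: Bystander: white bottle with blue label and black cap, 68 mm diameter, 150 mm high. Origin at its foot.
- burner: Unlit gas burner, fixed: foot 84 mm diameter, steel tube 13 mm diameter, 146 mm high. Origin at its foot.
Not all that is in view belongs to the job. What is shaped like the rack but turquoise or yellow is not meant.

How it is judged:
By the outcome, as a careful person would: the job done as asked, in the order asked, and still so for the second after the job is handed in, with the robot touching nothing.
It also fails if it takes over 72 s, if anything falls off the work surface, if the arm or the gripper's body presses on something with over 40 N, if the wrist force passes 120 N, or if a joint passes its speed limit or range.

ROBOT

A 6-joint arm with a two-finger parallel gripper is mounted at the origin on the work surface. World frame = base frame: x ahead of the robot, y to its left, z up, the work surface at z = 0. Lengths are in m, angles in rad, forces in N, time in s.
With the tool pointing down it reaches from about 0.375 to 0.825 m from the base axis. Payload 5.5 kg.
Tool frame: the origin (TCP) lies on the centre line of the jaws, within the pads' length; the fingertips stand arm.nose_length ahead of it and the grasp point (between the pads) lies 5 mm behind it (arm.nose_length is the distance from the TCP to the fingertips, in m); y points along the fingers, z is the direction in which the jaws open and shut, and the axes are right-handed (so a half turn about y gives the same grasp; the last joint's range is limited). The gripper opens to 85 mm and grips with 20 to 120 N. Pads are 22 mm wide; open, the fingers measure 114 mm over their backs; the gripper's body (76 mm by 85 mm) begins 54 mm behind the grasp point. The pads swing forward as they close: fully open they stand 13 mm farther back than shut.
Start: joints at [-1.214, 0.314, -0.047, 1.21, 0, 1.571], TCP at [0.21, -0.562, 0.245] pointing down, gripper open.
Joint ranges: [-2.67, 2.67], [-0.69, 1.73], [-1.03, 1.25], [-2.08, 2.16], [-1.42, 1.45], [-3.14, 3.14]. Speed limits (rad/s): [2.39, 2.39, 3.01, 3.14, 3.14, 3.14].

INTERFACE

Orientations are given as [roll, pitch, yaw] about the fixed x, y, z axes, in that order (R = Rz(yaw) Ry(pitch) Rx(roll)).
In Python, from workcell import arm, cams gives the robot as it stands.
- The arm moves only by the tool move_arm, never from a script. Its argument "steps" is a list of rows, each an object of numbers: "dx", "dy", "dz": the shift along the tool's x, y, z in cm; "spin": the turn about the tool's y in degrees; "gripper": the finger opening in cm, from 0 to 8.54. A call has 1 to 12 rows; each row is the pose to reach, as a shift and turn from the pose commanded when the call began, along the tool's axes at that moment; what a row does not reach only later rows make up. A row lasts 1/8 s, in which the tool goes at most 62.5 mm and 10.7 degrees, less where a joint would pass 70% of its speed; a pose out of reach is approached as far as the arm can. A call with a gripper value outside its range is refused whole. The fingers move at their own pace and stop on an object; "grip_force" is the grip in N (left out, the last holds). Time passes only in rows, so rows that repeat a pose let the fingers close. It gives the time, the measured TCP pose, the force and the opening at its end, in the units of the state.
- arm.get_obs(): the state, without advancing time (a new reading comes with each control period).
- cams.grab_frame(name): name is "side" or "top"; returns a dict with "image" (420x560x3 uint8, red, green, blue), "fx", "fy", "cx", "cy" (pixels), "xyz" and "rotation" of the camera in the world. Camera axes: x right, y down, z forward; pixel columns grow to the right and rows downward; lengths in m; the calibration is good to about 2 mm. A picture is of the moment at which its call begins. There is no depth.
- arm.sign_off(): hands the job in, once; it reports no verdict.
The state is a dict: "time_s": time; "qpos": joint angles; "qvel": joint speeds; "joint_efforts": joint torques, N m; "tool_pos": TCP position; "ee_rot": TCP orientation; "contact_force": force on the tool from outside, world axes, zero at the start; "wrist_torque": the same for the moment, N m; "gripper_width": finger opening in m.
Only numpy, scipy, OpenCV 4.12 (cv2) and the standard library are available. Lean on these libraries where they do the work, as an engineer would, in place of code of your own. Each camera call takes 0.05 s, during which the arm holds its last target.

## Working session

There is one attempt and no reset: what is moved stays moved. The work goes in short steps, Python scripts to look and compute and a tool call to move; the robot and the scene stay as the last step left them, time stands still between calls to the robot, and variables do not carry over. Pictures are saved under pics/ and viewed, and the job is handed in when it is done.

Besides the shell and the picture viewer there is one more tool, called after "Request:" by a JSON object that holds its "method" and its "body", one argument or row to a line. move_arm: Moves the arm, as the interface text tells. Its arguments: {"type":"object","properties":{"steps":{"type":"array"},"grip_force":{"type":"number"}},"required":["steps"]}

```bash
ls -la; mkdir -p pics
python3 - <<'E'
from workcell import arm, cams
import cv2, numpy as np
print(arm.get_obs(), arm.nose_length)
for n in ("side","top"):
    f=cams.grab_frame(n)
    cv2.imwrite(f"pics/{n}0.png",cv2.cvtColor(f["image"],cv2.COLOR_RGB2BGR))
    print(n,{k:v for k,v in f.items() if k!="image"})
E
```

```text
total 12
drwxr-xr-x  3 agent agent 4096 Dec  6 07:07 .
drwxr-xr-x 23 root  root  4096 Dec  6 07:07 ..
drwxr-xr-x  2 agent agent 4096 Dec  6 07:07 pics
{'time_s': 0.0, 'qpos': array([-1.21402341e+00,  3.14212455e-01, -4.80915913e-02,  1.21019803e+00,
        2.50425787e-05,  1.57081898e+00]), 'qvel': array([ 1.34867617e-03,  1.08816107e-03, -1.07139936e-03, -1.94260017e-04,
       -1.82035998e-05, -6.10181934e-04]), 'joint_efforts': array([ 4.99333481e-06, -5.39591181e+01,  3.39750409e+01,  1.91599061e-02,
        1.36866834e-04,  5.40669546e-06]), 'tool_pos': array([ 0.20936285, -0.5616889 ,  0.24443719]), 'ee_rot': array([-1.57250208e+00,  2.50038992e-05, -2.78484244e+00]), 'contact_force': array([-0.74023297,  0.23103612,  1.21448969]), 'wrist_torque': array([ 0.08274404,  0.03911211, -0.00969326]), 'gripper_width': 0.08539243125686477} 0.014
side {'fx': 422.03923177195503, 'fy': 422.03923177195503, 'cx': 278.85530802305504, 'cy': 215.33394156055297, 'xyz': array([ 0.1773623 , -0.84629606,  0.75155296]), 'rotation': array([-2.22939666,  0.01322562, -0.47391774])}
top {'fx': 410.34098363498293, 'fy': 410.34098363498293, 'cx': 286.96326443954086, 'cy': 206.90976131932086, 'xyz': array([ 0.40379077, -0.1115982 ,  1.2789385 ]), 'rotation': array([-3.01536217,  0.01852808, -1.54983794])}
```

View pics/side0.png

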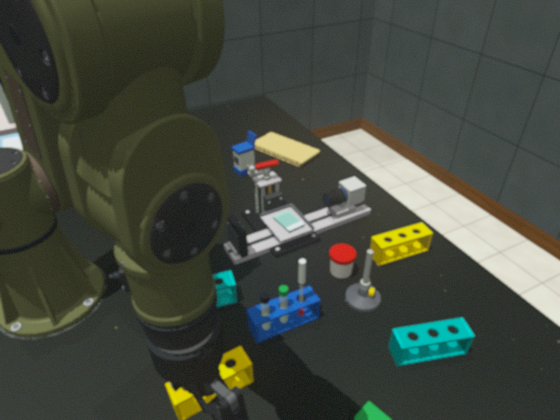

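View pics/top0.png

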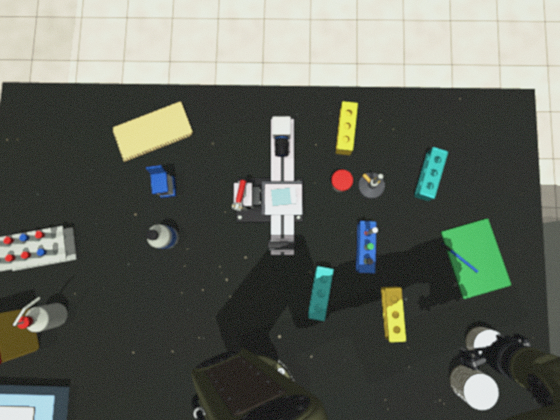

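The top view shows the stand at about (283,195), with the red crank handle at (240,195). The blue rack is at (367,247) and the rod's white handle at (375,230). The other racks are turquoise or yellow, so they aren't the one meant. Next I'll enlarge these areas.

```bash
cat > h.py <<'E'
import numpy as np, cv2
from scipy.spatial.transform import Rotation as R
from workcell import arm, cams
def grab(n): return cams.grab_frame(n)
def bgr(f): return cv2.cvtColor(f["image"],cv2.COLOR_RGB2BGR)
def rot(f): return R.from_euler('xyz',f["rotation"]).as_matrix()
def plane(f,uv,z):
    uv=np.atleast_2d(uv).astype(float)
    d=np.c_[(uv[:,0]-f["cx"])/f["fx"],(uv[:,1]-f["cy"])/f["fy"],np.ones(len(uv))]@rot(f).T
    return f["xyz"]+d*((z-f["xyz"][2])/d[:,2])[:,None]
def proj(f,P):
    P=np.atleast_2d(P); c=(P-f["xyz"])@rot(f)
    return np.c_[c[:,0]/c[:,2]*f["fx"]+f["cx"],c[:,1]/c[:,2]*f["fy"]+f["cy"]]
def tri(fs,uvs):
    A=np.zeros((3,3));b=np.zeros(3)
    for f,uv in zip(fs,uvs):
        d=rot(f)@np.array([(uv[0]-f["cx"])/f["fx"],(uv[1]-f["cy"])/f["fy"],1]);d/=np.linalg.norm(d)
        M=np.eye(3)-np.outer(d,d);A+=M;b+=M@f["xyz"]
    p=np.linalg.solve(A,b); return p
def crop(f,x0,y0,x1,y1,s,name,im=None):
    im=bgr(f) if im is None else im
    cv2.imwrite("pics/"+name,cv2.resize(im[y0:y1,x0:x1],None,fx=s,fy=s,interpolation=cv2.INTER_CUBIC))
def T():
    o=arm.get_obs(); return o["tool_pos"],R.from_euler('xyz',o["ee_rot"]).as_matrix(),o
E
python3 - <<'E'
from h import *
s=grab("side");t=grab("top")
crop(t,220,100,400,280,4,"a_top.png".replace("a_","a1_")) if 0 else crop(t,225,105,315,265,3.7,"t_stand.png")
crop(t,330,205,400,285,7,"t_rack.png")
crop(s,215,120,385,270,4.6,"s_stand.png")
crop(s,235,245,335,345,6,"s_rack.png")
np.savez("f0.npz",s=s["image"],t=t["image"])
o=T(); print(o[1])
E
```

```text
[[-9.37020739e-01 -3.61830143e-04  3.49273537e-01]
 [-3.49273724e-01  9.71960936e-04 -9.37020235e-01]
 [-4.38068451e-07 -9.99999462e-01 -1.03712532e-03]]
```

View pics/t_stand.png

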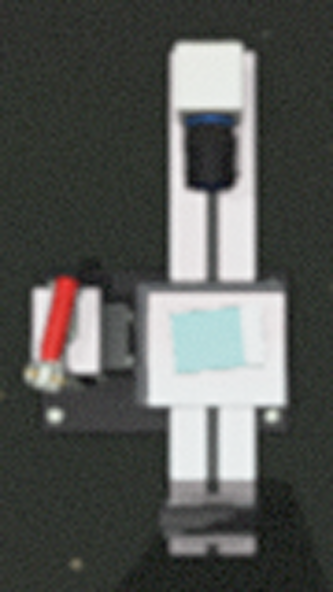

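View pics/t_rack.png

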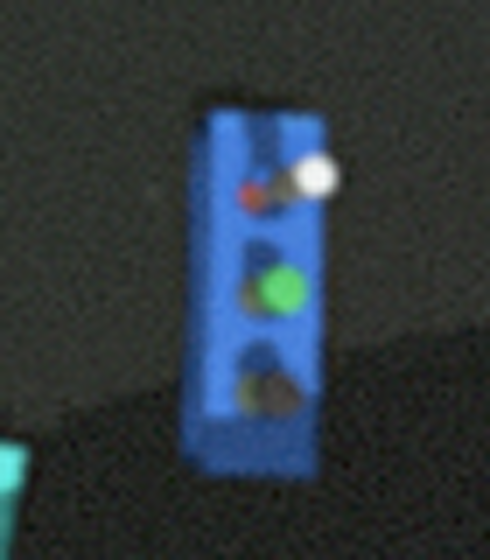

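View pics/s_stand.png

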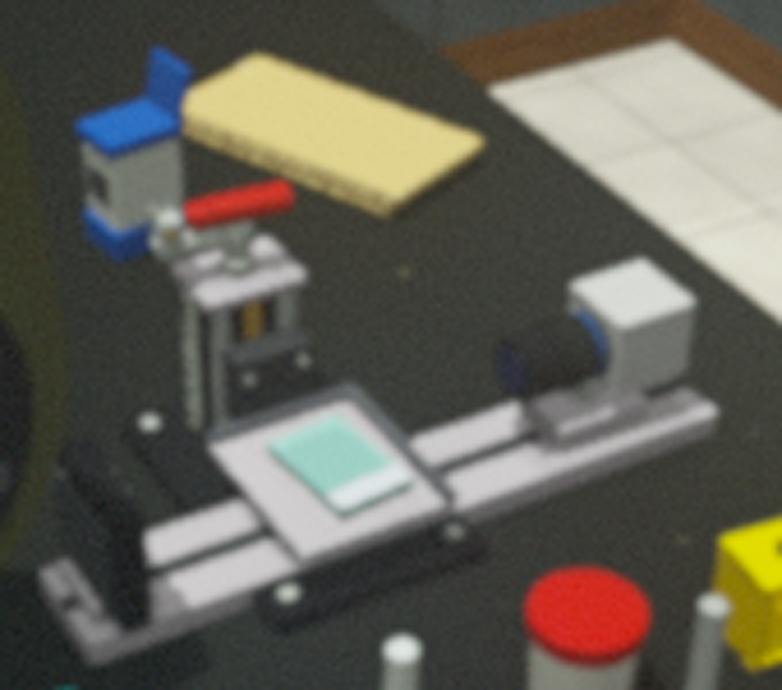

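View pics/s_rack.png

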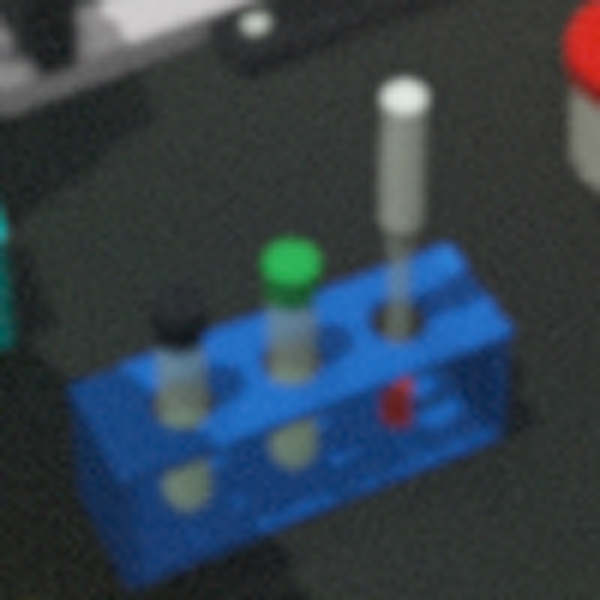

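Run:
```python
from h import *
s=grab("side");t=grab("top")
np.savez("f1.npz",s=s["image"],t=t["image"])
acc=np.mean([grab("top")["image"].astype(float) for _ in range(1)]+[t["image"].astype(float)],axis=0).astype(np.uint8)
hsv=cv2.cvtColor(bgr(t),cv2.COLOR_BGR2HSV)
g=cv2.cvtColor(bgr(t),cv2.COLOR_BGR2GRAY)
print("rows across stage"); 
for r in (182,195,207): print(r,g[r,225:310])
print("cols"); 
for c in (268,294,300): print(c,g[170:225,c])
print("rail rows"); 
for r in (170,174,222,228): print(r,g[r,262:302])
```

```text
rows across stage
182 [ 49  53  50  48  50  47  49  45  61  84 103 103 113 134 131 104 101 108
 103  94  76  69  84  91  95  90  70  47  29  41  48  62  55  59  55  57
  66  94 104 101 101  97  97  93  93  95 107 110 104 107 109 109 108 101
 107 104 105 103 103 105 107 106 103 102 105 103 106 107 105 101 101 107
 105 104 104 104  89  60  47  43  47  49  53  47  50]
195 [ 47  46  53  51  52  44  47  46 105 195 221 187 124 103 119 110  93  77
 100 137 165 193 217 219 226 230 185  97  70  80  87  91  97  92  73  40
  53  89 106 149 208 229 231 231 231 224 217 210 210 210 210 210 210 208
 208 209 210 208 208 212 208 208 209 209 212 223 231 233 235 233 226 218
 222 229 230 232 183  98  40  37  47  48  50  51  49]
207 [ 47  50  55  49  55  44  91 155 160 162 202 221 214 186 169 178 164 116
  94  85  73  45  32  27  26  55  77  77  68  57  50  51  44  58  50  55
  71  92 106 131 204 236 233 232 233 232 232 232 231 233 232 234 231 231
 234 233 235 233 234 234 233 232 232 231 233 233 232 233 232 233 234 232
 232 234 233 235 201 113  46  39  51  51  50  52  46]
cols
268 [ 54  48  49  43  45  4
[... 641 characters left out ...]
  58  41  49
  48]
rail rows
170 [ 48  51  53  51  52  44  54  42 102 196 235 231 228 229 230 228 230 230
 187 106  72 119 195 231 232 230 232 231 230 233 234 187  91  42  42  52
  49  51  53  54]
174 [ 48  49  53  46  53  48  45  47  95 199 233 230 229 227 228 229 232 229
 189 110  79 119 194 231 232 232 231 230 232 234 232 187  93  47  49  50
  47  53  50  50]
222 [ 40  36  43  43  54  51  45  41 102 201 237 235 233 233 234 235 235 236
 199 122  89 123 207 236 235 234 235 235 235 237 235 186  96  35  42  43
  41  44  41  47]
228 [ 47  52  56  52  45  47  44  43 107 206 236 236 235 232 234 234 236 236
 200 122  89 127 207 236 237 233 235 235 235 238 236 190  92  43  44  50
  47  45  52  49]
```

```bash
cat >> h.py <<'E'
def fr():
    import os
    d=np.load("f1.npz"); s=grab("side");t=grab("top"); s["image"]=d["s"];t["image"]=d["t"]; return s,t
E
python3 - <<'E'
from h import *
s,t=fr()
print("nadir px",proj(t,[[*t["xyz"][:2],0]]))
# rail
P=plane(t,[[270.35,170],[270.35,228],[293.55,170],[293.5,228]],.018);print(P[:,:2])
a=P[1]-P[0];print("yaw",np.arctan2(*( -a)[[1,0]]))
mid=P.mean(0)
# y bar, x bar
for z in(.05,.055):
    Y=plane(t,[[264.4,195],[264.5,207]],z); X=plane(t,[[268,183.55],[300,183.6]],z)
    print(z,Y[:,:2],X[:,:2])
# other stage edges: right edge col 301.6 ; bottom row 214.5
print(plane(t,[[301.7,195],[301.8,207],[268,214.5],[300,214.5]],.05)[:,:2])
# rod
top=[375.1,230.1];tip=[366,233.1]
print("rodtop",tri([s,t],[[302.3,260.8],top]),plane(t,[top],.169),plane(s,[[302.3,260.8]],.169),"tip",plane(t,[tip],.02))
gm=cv2.inRange(cv2.cvtColor(bgr(t),cv2.COLOR_BGR2HSV),(110,120,60),(125,255,255))
# masks
hs=cv2.cvtColor(bgr(t),cv2.COLOR_BGR2HSV); print("glass hsv",hs[195,282],"rack",hs[240,372],"red",hs[193,241],"tip",hs[233,366], "cup",hs[180,342])
def big(m,n):
    k,l,st,c=cv2.connectedComponentsWithStats(m)
    for i in np.argsort(-st[1:,4])[:n]+1: print(st[i],c[i])
big(cv2.inRange(hs,(75,40,100),(95,255,255))[160:225,250:310].copy(),2)
E
```

```text
nadir px [[294.62794766 258.98418427]]
[[ 0.67900468 -0.03033494]
 [ 0.49688948 -0.03508195]
 [ 0.68023372 -0.10307667]
 [ 0.49828464 -0.10636893]]
yaw 0.026060080653895066
0.05 [[ 0.59440396 -0.01634713]
 [ 0.55772644 -0.01767301]] [[ 0.62985405 -0.02633386]
 [ 0.63140635 -0.12369111]]
0.055 [[ 0.59362844 -0.01673466]
 [ 0.55710014 -0.01805515]] [[ 0.6289343  -0.02668076]
 [ 0.63048028 -0.12364191]]
[[ 0.59644634 -0.12943127]
 [ 0.55982347 -0.130335  ]
 [ 0.53513789 -0.02887119]
 [ 0.53696575 -0.125293  ]]
rodtop [ 0.48615949 -0.32704038  0.17092472] [[ 0.48560348 -0.32710192  0.169     ]] [[ 0.48793283 -0.32551503  0.169     ]] tip [[ 0.4868584  -0.32826524  0.02      ]]
glass hsv [ 91  47 221] rack [109 169 220] red [  1 199 211] tip [  7 113 133] cup [  1 186 229]
[ 22  28  18  17 252] [30.6031746  36.28571429]
```

Run:
```python
from h import *
s,t=fr()
C=np.array([.6297,-.0160]);yaw=.02
Rz=lambda a:np.array([[np.cos(a),-np.sin(a)],[np.sin(a),np.cos(a)]])
O=C-Rz(yaw)@[.042,-.003]; print("O",O,"spindle",O+Rz(yaw)@[0,.055])
print("side proj corner",proj(s,[[*C,.05]]),"stage other corners",proj(s,[[*(C+Rz(yaw)@d),.05] for d in ([-.092,0],[0,-.112],[-.092,-.112])]))
hs=cv2.cvtColor(bgr(t),cv2.COLOR_BGR2HSV)
m=cv2.inRange(hs,(75,20,100),(100,255,255)); n=np.zeros_like(m); n[184:214,265:301]=m[184:214,265:301]
pts=np.argwhere(n)[:,::-1].astype(float)
w=plane(t,pts,.058)[:,:2]
r=cv2.minAreaRect(((w-C)@Rz(yaw)*1000).astype(np.float32)); print("green rect (stand axes rel corner,mm)",r,cv2.boxPoints(r).round(1))
# red handle
for f,nm,lim in((t,"top",(225,170,260,215)),(s,"side",(245,150,285,180))):
    h=cv2.cvtColor(bgr(f),cv2.COLOR_BGR2HSV);x0,y0,x1,y1=lim
    mm=(cv2.inRange(h,(0,120,90),(8,255,255))|cv2.inRange(h,(172,120,90),(180,255,255)))
    q=np.zeros_like(mm);q[y0:y1,x0:x1]=mm[y0:y1,x0:x1]
    p=np.argwhere(q)[:,::-1].astype(np.float32); rr=cv2.minAreaRect(p);print(nm,len(p),rr,cv2.boxPoints(rr).round(1).tolist())
    if nm=="top":
        b=cv2.boxPoints(rr);
# spindle/hinge projections
print("spindle proj",proj(t,[[*(O+Rz(yaw)@[0,.055]),.164]]),proj(s,[[*(O+Rz(yaw)@[0,.055]),.164]]))
```

```text
O [ 0.5876484  -0.01384054] spindle [0.58654848 0.04114846]
side proj corner [[290.63187635 206.74068078]] stage other corners [[261.06859407 216.65674593]
 [311.87540861 229.10647171]
 [280.80941991 240.46410242]]
green rect (stand axes rel corner,mm) ((-41.24555206298828, -49.438743591308594), (49.44069290161133, 57.20541763305664), 6.309514045715332) [[-69.  -23.7]
 [-62.7 -80.6]
 [-13.5 -75.2]
 [-19.8 -18.3]]
top 127 ((240.63902282714844, 190.35121154785156), (5.587442398071289, 22.768829345703125), 12.094758033752441) [[235.5, 200.89999389648438], [240.3000030517578, 178.60000610351562], [245.8000030517578, 179.8000030517578], [241.0, 202.10000610351562]]
side 166 ((266.5945739746094, 163.5675811767578), (7.233555316925049, 23.67345428466797), 80.53767395019531) [[254.3000030517578, 161.89999389648438], [277.70001220703125, 158.10000610351562], [278.8999938964844, 165.1999969482422], [255.5, 169.10000610351562]]
spindle proj [[240.49224335 191.05085233]] [[266.49845057 165.936585  ]]
```

Run:
```python
from h import *
s,t=fr()
c=np.array([.5,.5])*0
te=[[238.2,201.5],[243.05,179.2]]; se=[[254.9,165.5],[278.3,161.6]]
A=[tri([s,t],[se[i],te[i]]) for i in(0,1)]
for i in(0,1): print(A[i], proj(s,A[i])-se[i])
d=A[1]-A[0];print(np.linalg.norm(d),"az",np.arctan2(d[1],d[0]),"elev",np.arcsin(d[2]/np.linalg.norm(d)))
print("mid",(A[0]+A[1])/2)
```

```text
[0.55556095 0.04554083 0.1720162 ] [[ 0.26641947 -0.03851057]]
[0.61847344 0.03410991 0.17205465] [[-0.05389179  0.00908693]]
0.0639425403280411 az -0.179734810038267 elev 0.0006014384122622862
mid [0.58701719 0.03982537 0.17203543]
```

Request:
{"method": "move_arm", "body": {
  "steps": [
    {"dx": -8,"dz": 0},
    {"dx": -14,"dz": -1},
    {"dx": -19,"dz": -2},
    {"dx": -24,"dz": -6},
    {"dx": -28,"dz": -9},
    {"dx": -32,"dz": -12},
    {"dx": -34,"dz": -12},
    {"dx": -34.2,"dz": -12.3},
    {"dx": -34.2,"dz": -12.3}
  ]
}}

```text
schema error: expected keys dx, dy, dz, spin, gripper
```

Request:
{"method": "move_arm", "body": {
  "steps": [
    {"dx": -6,"dy": 0,"dz": -1,"spin": 0,"gripper": 6},
    {"dx": -12,"dy": 0,"dz": -3,"spin": 0,"gripper": 6},
    {"dx": -18,"dy": 0,"dz": -5,"spin": 0,"gripper": 6},
    {"dx": -24,"dy": 0,"dz": -8,"spin": 0,"gripper": 6},
    {"dx": -29,"dy": 0,"dz": -10,"spin": 0,"gripper": 6},
    {"dx": -33,"dy": 0,"dz": -12,"spin": 0,"gripper": 6},
    {"dx": -34.1,"dy": 0,"dz": -12.3,"spin": 0,"gripper": 6},
    {"dx": -34.1,"dy": 0,"dz": -12.3,"spin": 0,"gripper": 6}
  ]
}}

```text
time_s: 1.65
tool_pos: [0.4864, -0.3277, 0.2452]
ee_rot: [-1.571, -0.0, -2.784]
contact_force: [0.5, -0.6, 0.2]
gripper_width: 0.06
```

Run:
```python
from h import *
p,Rm,o=T();print(p,o["qpos"],o["ee_rot"],o["gripper_width"],o["contact_force"])
s=grab("side");t=grab("top")
crop(s,215,150,395,350,3,"s2.png");crop(t,300,160,440,300,4,"t2.png")
```

```text
[ 0.48636229 -0.32773648  0.24523187] [-5.92695826e-01  2.88031343e-01 -8.16901552e-02  1.20117156e+00
 -4.90704320e-04  2.19091739e+00] [-1.57058988e+00 -4.55550130e-04 -2.78361324e+00] 0.06001298092249471 [ 0.45684823 -0.59542198  0.24353495]
```

View pics/s2.png

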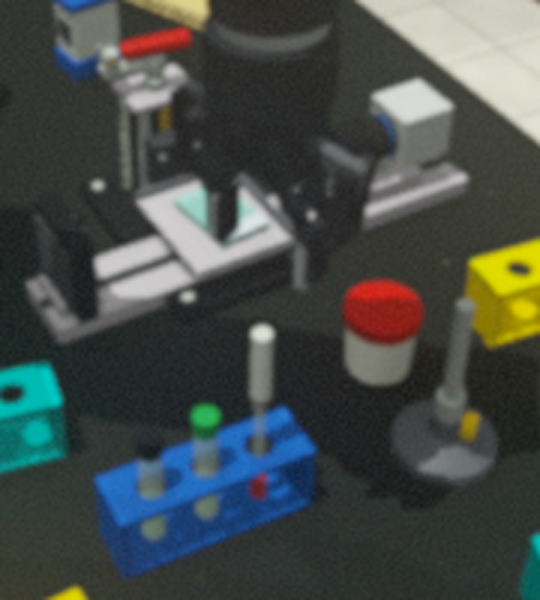

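View pics/t2.png

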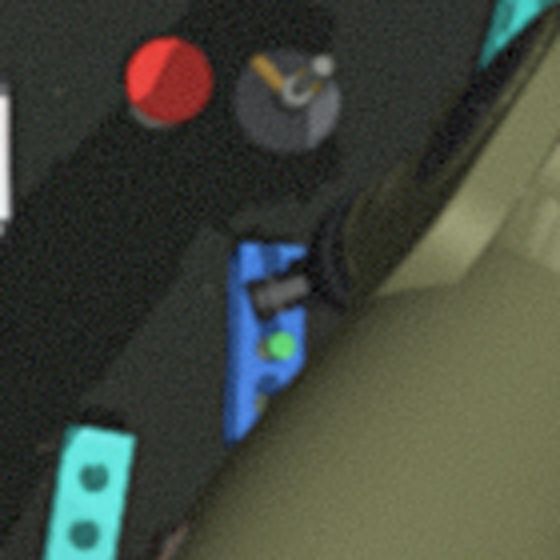

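The side view shows the fingertips, with midpoint near (302,237), directly above the white rod handle at (302,261). Next I'll check how well the camera and arm agree.

Run:
```python
from h import *
s=grab("side")
for z in(.231,.236,.24): print(proj(s,[[.4864,-.3277,z]]))
# finger tips with half opening .03+~.014
P,Rm,o=T()
for k in(-.03,-.044,.03,.044): print(k,proj(s,[P+Rm[:,2]*k+Rm[:,1]*.008]))
print((np.array([.486,-.3275,.139])-P)@Rm*100)
```

```text
[[302.85070847 237.91447759]]
[[302.90819931 235.89388811]]
[[302.95451295 234.26613571]]
-0.03 [[290.62335531 229.14163775]]
-0.044 [[285.15842885 226.0664608 ]]
0.03 [[315.25533558 243.00233627]]
0.044 [[321.30287535 246.40535644]]
[-0.12794647 10.62972238 -0.10486978]
```

Request:
{"method": "move_arm", "body": {
  "steps": [
    {"dx": -0.1,"dy": 4,"dz": -0.1,"spin": 0,"gripper": 6},
    {"dx": -0.1,"dy": 8,"dz": -0.1,"spin": 0,"gripper": 6},
    {"dx": -0.1,"dy": 10.4,"dz": -0.1,"spin": 0,"gripper": 6},
    {"dx": -0.1,"dy": 10.4,"dz": -0.1,"spin": 0,"gripper": 6},
    {"dx": -0.1,"dy": 10.4,"dz": -0.1,"spin": 0,"gripper": 0},
    {"dx": -0.1,"dy": 10.4,"dz": -0.1,"spin": 0,"gripper": 0},
    {"dx": -0.1,"dy": 10.4,"dz": -0.1,"spin": 0,"gripper": 0},
    {"dx": -0.1,"dy": 10.4,"dz": -0.1,"spin": 0,"gripper": 0},
    {"dx": -0.1,"dy": 10.4,"dz": -0.1,"spin": 0,"gripper": 0}
  ],
  "grip_force": 60
}}

```text
time_s: 2.92
tool_pos: [0.4874, -0.3268, 0.1427]
ee_rot: [-1.569, 0.001, -2.785]
contact_force: [-1.4, 1.7, 6.5]
gripper_width: 0.013
```

Request:
{"method": "move_arm", "body": {
  "steps": [
    {"dx": 0,"dy": -1.5,"dz": 0,"spin": 0,"gripper": 0},
    {"dx": 0,"dy": -4,"dz": 0,"spin": 0,"gripper": 0},
    {"dx": 0,"dy": -7,"dz": 0,"spin": 0,"gripper": 0},
    {"dx": 0,"dy": -10,"dz": 0,"spin": 0,"gripper": 0},
    {"dx": 0,"dy": -12,"dz": 0,"spin": 0,"gripper": 0},
    {"dx": 0,"dy": -12,"dz": 0,"spin": 0,"gripper": 0}
  ]
}}

```text
time_s: 3.68
tool_pos: [0.4878, -0.3273, 0.2638]
ee_rot: [-1.567, 0.002, -2.785]
contact_force: [-0.5, -0.5, -0.8]
gripper_width: 0.0128
```

Run:
```python
from h import *
p,Rm,o=T();print(p,o["qpos"],o["ee_rot"],o["gripper_width"],o["contact_force"])
s=grab("side");t=grab("top")
crop(s,235,130,355,340,3,"s3.png");crop(t,300,160,440,300,4,"t3.png")
```

```text
[ 0.48777511 -0.32727572  0.26381234] [-5.90893730e-01  2.79685707e-01 -5.05879624e-02  1.23628685e+00
 -1.34675398e-04  2.19379458e+00] [-1.56727771e+00  2.36209698e-03 -2.78468444e+00] 0.012822005045127408 [-0.48045258 -0.53592175 -0.82377728]
```

View pics/s3.png

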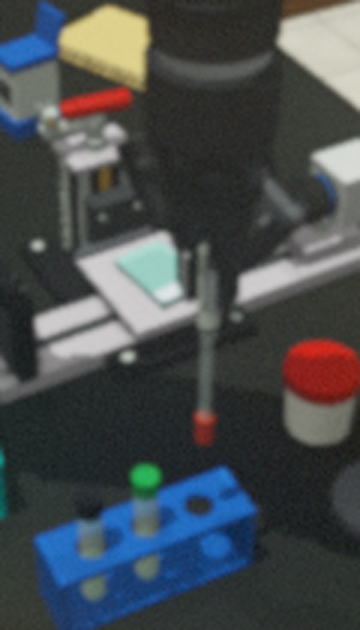

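View pics/t3.png

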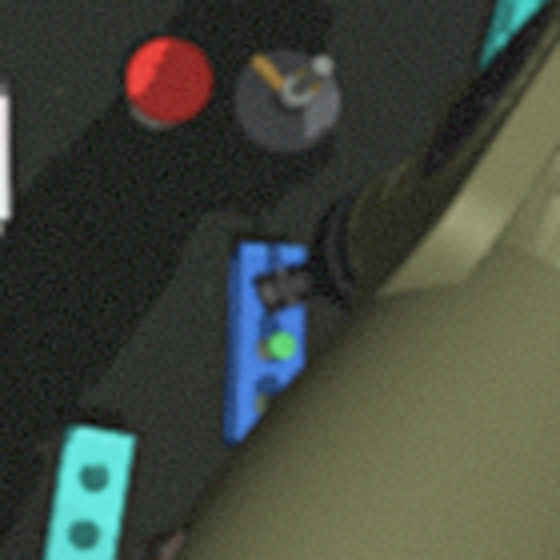

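Run:
```python
from h import *
s=grab("side");p,Rm,o=T()
for k in (.13,.1367,.14): print(proj(s,[p+Rm[:,1]*k]))
yaw=.02;C=np.array([.6297,-.016]);Rz=np.array([[np.cos(yaw),-np.sin(yaw)],[np.sin(yaw),np.cos(yaw)]])
def tgt(x,y,zt): return (np.array([*(C+Rz@[x/1e3,y/1e3]),zt+.1367])-p)@Rm*100
for q in((-85,-58,.127),(-85,-58,.053)):print(q,tgt(*q))
print("unit x,y stand in tool:",np.array([*Rz[:,0],0])@Rm,np.array([*Rz[:,1],0])@Rm)
```

```text
[[301.32990435 275.02220634]]
[[301.26249645 277.3340698 ]]
[[301.22953092 278.46467597]]
(-85, -58, 0.127) [-14.33415834  -0.307321   -21.40206336]
(-85, -58, 0.053) [-14.33940736   7.09267394 -21.39519116]
unit x,y stand in tool: [-0.9438108  -0.00097638  0.33048483] [-3.30485514e-01  6.42071816e-04 -9.43810846e-01]
```

Request:
{"method": "move_arm", "body": {
  "steps": [
    {"dx": -3,"dy": -0.3,"dz": -4.5,"spin": 0,"gripper": 0},
    {"dx": -6,"dy": -0.3,"dz": -9,"spin": 0,"gripper": 0},
    {"dx": -9,"dy": -0.3,"dz": -13.5,"spin": 0,"gripper": 0},
    {"dx": -12,"dy": -0.3,"dz": -18,"spin": 0,"gripper": 0},
    {"dx": -14,"dy": -0.3,"dz": -21,"spin": 0,"gripper": 0},
    {"dx": -14.3,"dy": 0,"dz": -21.4,"spin": 0,"gripper": 0},
    {"dx": -14.3,"dy": 3,"dz": -21.4,"spin": 0,"gripper": 0},
    {"dx": -14.3,"dy": 5.5,"dz": -21.4,"spin": 0,"gripper": 0},
    {"dx": -14.3,"dy": 5.5,"dz": -21.4,"spin": 0,"gripper": 0}
  ]
}}

```text
time_s: 4.95
tool_pos: [0.5437, -0.0767, 0.2037]
ee_rot: [-1.573, -0.005, -2.786]
contact_force: [-0.1, 0.5, 0.4]
gripper_width: 0.0124
```

Run:
```python
from h import *
p,Rm,o=T();print(p,o["qpos"],o["ee_rot"],o["gripper_width"],o["contact_force"])
s=grab("side");t=grab("top")
crop(s,215,120,345,270,4,"s4.png");crop(t,225,140,325,260,5,"t4.png")
print(proj(s,[p+Rm[:,1]*.1367]),proj(s,[p+Rm[:,1]*.1147]))
```

```text
[ 0.54368122 -0.07669393  0.2036561 ] [-1.39890150e-01  2.43118856e-01 -2.36927822e-01  1.09622938e+00
 -4.32010157e-04  2.64588759e+00] [-1.57302278 -0.00502564 -2.78577096] 0.012363618302358256 [-0.14576224  0.50893972  0.39932447]
[[272.32245668 223.21750016]] [[272.17073114 216.50054641]]
```

View pics/s4.png

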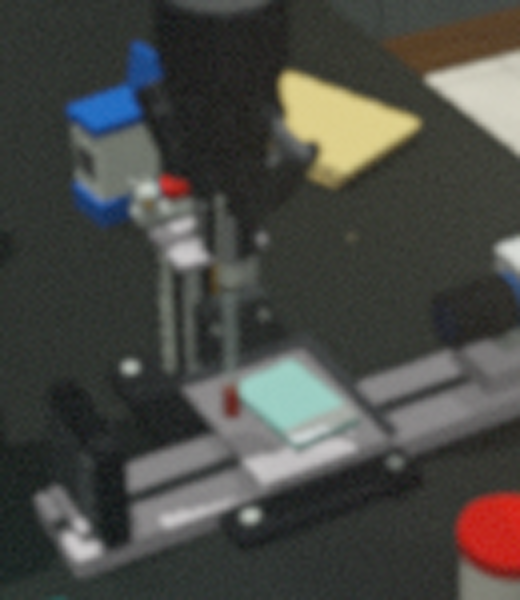

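View pics/t4.png

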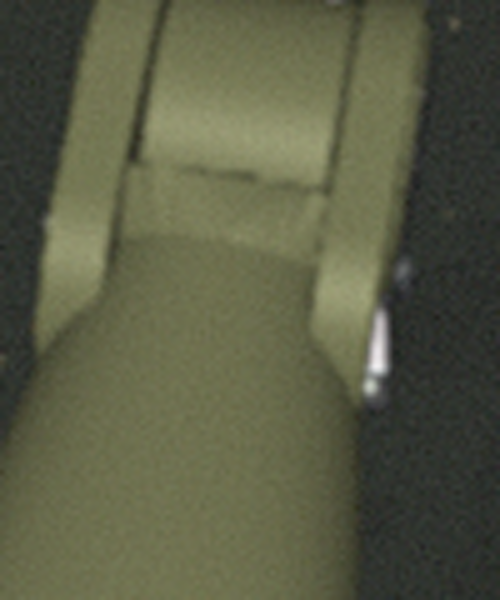

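Request:
{"method": "move_arm", "body": {
  "steps": [
    {"dx": 0,"dy": 0.7,"dz": 0,"spin": 0,"gripper": 0},
    {"dx": 0,"dy": 1.3,"dz": 0,"spin": 0,"gripper": 0},
    {"dx": 0,"dy": 1.3,"dz": 0,"spin": 0,"gripper": 0}
  ]
}}

```text
time_s: 5.42
tool_pos: [0.5457, -0.0761, 0.1929]
ee_rot: [-1.571, -0.001, -2.785]
contact_force: [0.8, 1.0, 0.7]
gripper_width: 0.0124
```

```bash
cat >> h.py <<'E'
yaw=.02;C=np.array([.6297,-.016]);Rz=np.array([[np.cos(yaw),-np.sin(yaw)],[np.sin(yaw),np.cos(yaw)]])
def st(p): return Rz.T@(p[:2]-C)*1000
def rep():
    p,Rm,o=T(); print("p",p.round(4),"stand rel",st(p).round(1),"F stand",(Rz.T@o["contact_force"][:2]).round(2),o["contact_force"][2].round(2),"w",o["gripper_width"].round(4),"ux",(np.array([*Rz[:,0],0])@Rm).round(4),"uy",(np.array([*Rz[:,1],0])@Rm).round(4),o["time_s"],o["ee_rot"].round(3))
    return p,Rm,o
E
python3 - <<'E'
from h import *
rep()
s=grab("side")
crop(s,235,180,325,255,6,"s5.png")
E
```

```text
Traceback (most recent call last):
  File "h.py", line 31, in rep
    p,Rm,o=T(); print("p",p.round(4),"stand rel",st(p).round(1),"F stand",(Rz.T@o["contact_force"][:2]).round(2),o["contact_force"][2].round(2),"w",o["gripper_width"].round(4),"ux",(np.array([*Rz[:,0],0])@Rm).round(4),"uy",(np.array([*Rz[:,1],0])@Rm).round(4),o["time_s"],o["ee_rot"].round(3))
                                                                                                                                                    ^^^^^^^^^^^^^^^^^^^^^^^^
AttributeError: 'float' object has no attribute 'round'
```

```bash
sed -i 's/o\["gripper_width"\].round(4)/o["gripper_width"]/; s/o\["contact_force"\]\[2\].round(2)/o["contact_force"][2]/' h.py
python3 - <<'E'
from h import *
rep()
s=grab("side")
crop(s,235,180,325,255,6,"s5.png")
E
```

```text
p [ 0.5457 -0.0761  0.1929] stand rel [-85.2 -58.4] F stand [0.85 0.94] 0.705360510161193 w 0.012445180733917715 ux [-9.439e-01 -6.000e-04  3.304e-01] uy [-3.304e-01  1.000e-04 -9.439e-01] 5.425 [-1.571e+00 -1.000e-03 -2.785e+00]
```

View pics/s5.png

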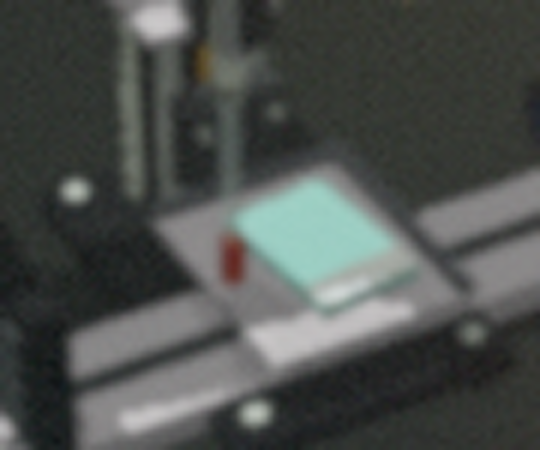

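Request:
{"method": "move_arm", "body": {
  "steps": [
    {"dx": 0,"dy": 0.35,"dz": 0,"spin": 0,"gripper": 0},
    {"dx": 0,"dy": 0.35,"dz": 0,"spin": 0,"gripper": 0},
    {"dx": -0.47,"dy": 0.35,"dz": 0.17,"spin": 0,"gripper": 0},
    {"dx": -0.94,"dy": 0.35,"dz": 0.33,"spin": 0,"gripper": 0},
    {"dx": -1.13,"dy": 0.35,"dz": 0.4,"spin": 0,"gripper": 0},
    {"dx": -1.32,"dy": 0.35,"dz": 0.46,"spin": 0,"gripper": 0},
    {"dx": -1.51,"dy": 0.35,"dz": 0.53,"spin": 0,"gripper": 0},
    {"dx": -1.7,"dy": 0.35,"dz": 0.59,"spin": 0,"gripper": 0},
    {"dx": -1.7,"dy": 0.35,"dz": 0.59,"spin": 0,"gripper": 0}
  ]
}}

```text
time_s: 6.6
tool_pos: [0.5641, -0.0757, 0.1898]
ee_rot: [-1.571, 0.0, -2.785]
contact_force: [-0.2, -0.7, 0.5]
gripper_width: 0.0128
```

Run:
```python
from h import *
rep()
s=grab("side")
crop(s,235,180,325,255,6,"s6.png")
```

```text
p [ 0.5641 -0.0757  0.1898] stand rel [-66.8 -58.4] F stand [-0.2  -0.72] 0.5346311905659795 w 0.01283032136864087 ux [-0.9438  0.      0.3305] uy [-0.3305 -0.     -0.9438] 6.6 [-1.571  0.    -2.785]
```

View pics/s6.png

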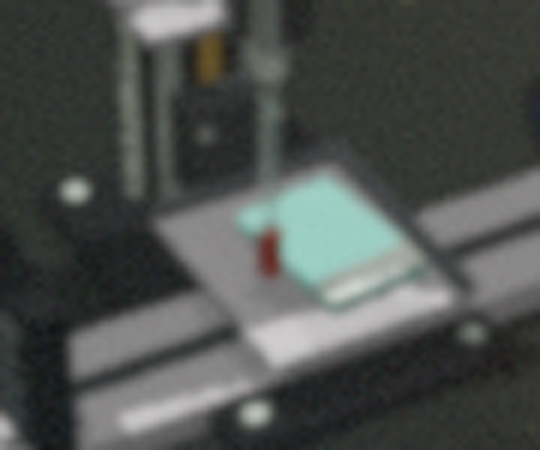

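Request:
{"method": "move_arm", "body": {
  "steps": [
    {"dx": -0.28,"dy": 0,"dz": 0.1,"spin": 0,"gripper": 0},
    {"dx": -0.57,"dy": 0,"dz": 0.2,"spin": 0,"gripper": 0},
    {"dx": -0.75,"dy": 0,"dz": 0.26,"spin": 0,"gripper": 0},
    {"dx": -0.85,"dy": 0,"dz": 0.3,"spin": 0,"gripper": 0},
    {"dx": -0.94,"dy": 0,"dz": 0.33,"spin": 0,"gripper": 0},
    {"dx": -1.0,"dy": 0,"dz": 0.35,"spin": 0,"gripper": 0},
    {"dx": -1.0,"dy": 0,"dz": 0.35,"spin": 0,"gripper": 0}
  ]
}}

```text
time_s: 7.52
tool_pos: [0.5736, -0.0752, 0.1895]
ee_rot: [-1.572, -0.002, -2.785]
contact_force: [-5.4, 2.3, 1.8]
gripper_width: 0.0124
```

Run:
```python
from h import *
rep()
s=grab("side")
crop(s,235,180,325,255,6,"s7.png")
```

```text
p [ 0.5736 -0.0752  0.1895] stand rel [-57.2 -58. ] F stand [-5.36  2.41] 1.8365422266738058 w 0.012409155696249008 ux [-0.9438 -0.0018  0.3305] uy [-3.305e-01  7.000e-04 -9.438e-01] 7.525 [-1.572e+00 -2.000e-03 -2.785e+00]
```

View pics/s7.png

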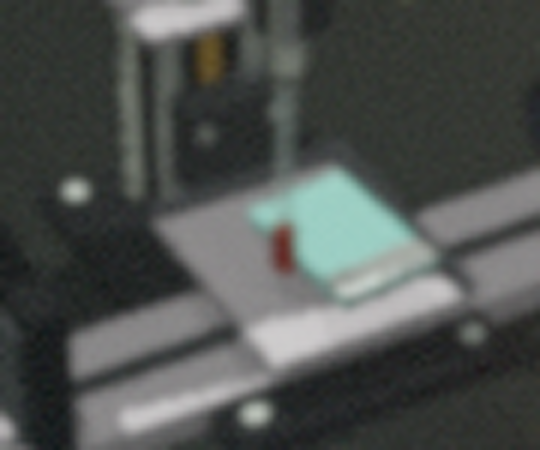

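Request:
{"method": "move_arm", "body": {
  "steps": [
    {"dx": 1.2,"dy": 0,"dz": -0.42,"spin": 0,"gripper": 0},
    {"dx": 2.27,"dy": 0,"dz": -0.79,"spin": 0,"gripper": 0},
    {"dx": 2.27,"dy": -1.5,"dz": -0.79,"spin": 0,"gripper": 0},
    {"dx": 2.27,"dy": -3,"dz": -0.79,"spin": 0,"gripper": 0},
    {"dx": 1.5,"dy": -3,"dz": 2,"spin": 0,"gripper": 0},
    {"dx": -0.5,"dy": -3,"dz": 5,"spin": 0,"gripper": 0},
    {"dx": -1.3,"dy": -3,"dz": 5.75,"spin": 0,"gripper": 0},
    {"dx": -1.3,"dy": -2,"dz": 5.75,"spin": 0,"gripper": 0},
    {"dx": -1.3,"dy": -2,"dz": 5.75,"spin": 0,"gripper": 0}
  ]
}}

```text
time_s: 8.7
tool_pos: [0.6054, -0.1241, 0.2086]
ee_rot: [-1.572, -0.002, -2.784]
contact_force: [-0.6, -0.9, 0.3]
gripper_width: 0.0124
```

Run:
```python
from h import *
rep()
s=grab("side")
crop(s,235,180,325,255,6,"s8.png")
```

```text
p [ 0.6054 -0.1241  0.2086] stand rel [ -26.4 -107.5] F stand [-0.66 -0.94] 0.2541959145812419 w 0.012425980441467716 ux [-0.9437 -0.0026  0.3309] uy [-3.309e-01  8.000e-04 -9.437e-01] 8.7 [-1.572e+00 -2.000e-03 -2.784e+00]
```

View pics/s8.png

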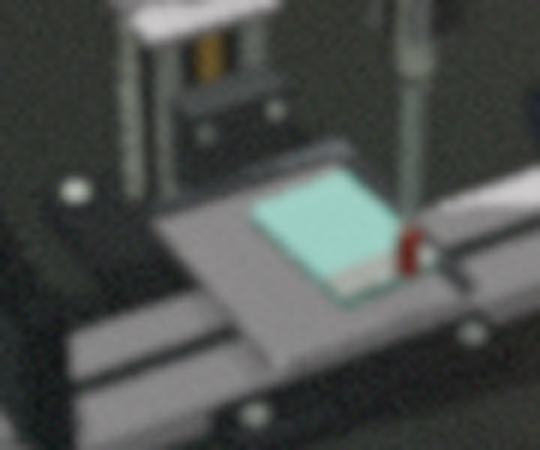

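Request:
{"method": "move_arm", "body": {
  "steps": [
    {"dx": 0,"dy": 1,"dz": 0,"spin": 0,"gripper": 0},
    {"dx": 0,"dy": 2,"dz": 0,"spin": 0,"gripper": 0},
    {"dx": 0,"dy": 2,"dz": 0,"spin": 0,"gripper": 0},
    {"dx": -0.17,"dy": 2,"dz": -0.47,"spin": 0,"gripper": 0},
    {"dx": -0.26,"dy": 2,"dz": -0.75,"spin": 0,"gripper": 0},
    {"dx": -0.36,"dy": 2,"dz": -1.04,"spin": 0,"gripper": 0},
    {"dx": -0.46,"dy": 2,"dz": -1.32,"spin": 0,"gripper": 0},
    {"dx": -0.56,"dy": 2,"dz": -1.6,"spin": 0,"gripper": 0},
    {"dx": -0.66,"dy": 2,"dz": -1.89,"spin": 0,"gripper": 0},
    {"dx": -0.66,"dy": 2,"dz": -1.89,"spin": 0,"gripper": 0}
  ]
}}

```text
time_s: 10.0
tool_pos: [0.6064, -0.1044, 0.1898]
ee_rot: [-1.571, 0.0, -2.784]
contact_force: [0.5, 0.3, -0.4]
gripper_width: 0.0123
```

Run:
```python
from h import *
rep()
s=grab("side")
crop(s,235,180,325,255,6,"s9.png")
```

```text
p [ 0.6064 -0.1044  0.1898] stand rel [-25.1 -87.9] F stand [0.55 0.25] -0.3944779152808394 w 0.012296012182952575 ux [-9.437e-01 -1.000e-04  3.308e-01] uy [-3.308e-01  3.000e-04 -9.437e-01] 10.0 [-1.571  0.    -2.784]
```

View pics/s9.png

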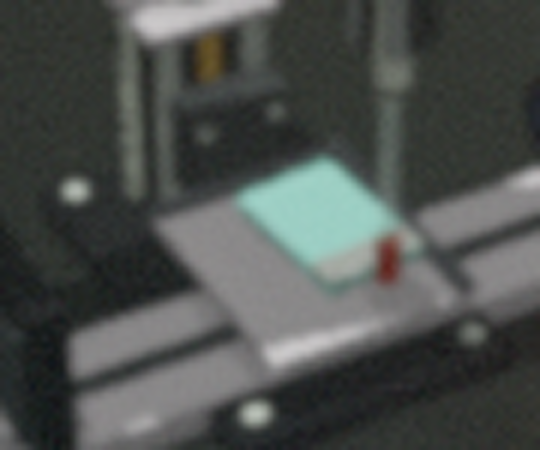

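Good. I'll push on by about 7 mm until it meets the bar.

Request:
{"method": "move_arm", "body": {
  "steps": [
    {"dx": -0.1,"dy": 0,"dz": -0.28,"spin": 0,"gripper": 0},
    {"dx": -0.17,"dy": 0,"dz": -0.47,"spin": 0,"gripper": 0},
    {"dx": -0.21,"dy": 0,"dz": -0.6,"spin": 0,"gripper": 0},
    {"dx": -0.24,"dy": 0,"dz": -0.68,"spin": 0,"gripper": 0},
    {"dx": -0.26,"dy": 0,"dz": -0.74,"spin": 0,"gripper": 0},
    {"dx": -0.26,"dy": 0,"dz": -0.74,"spin": 0,"gripper": 0}
  ]
}}

```text
time_s: 10.8
tool_pos: [0.6062, -0.0973, 0.1898]
ee_rot: [-1.57, -0.0, -2.785]
contact_force: [-0.1, -1.6, -1.2]
gripper_width: 0.0127
```

Run:
```python
from h import *
rep()
s=grab("side")
crop(s,235,180,325,255,6,"s10.png")
```

```text
p [ 0.6062 -0.0973  0.1898] stand rel [-25.2 -80.8] F stand [-0.15 -1.56] -1.2382095673445508 w 0.01273804296763795 ux [-9.439e-01 -2.000e-04  3.303e-01] uy [-3.303e-01 -7.000e-04 -9.439e-01] 10.8 [-1.57  -0.    -2.785]
```

View pics/s10.png

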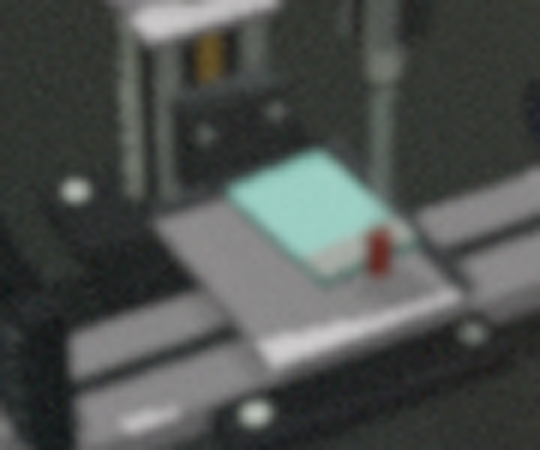

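Request:
{"method": "move_arm", "body": {
  "steps": [
    {"dx": -0.03,"dy": 0,"dz": -0.09,"spin": 0,"gripper": 0},
    {"dx": -0.05,"dy": 0,"dz": -0.15,"spin": 0,"gripper": 0},
    {"dx": -0.07,"dy": 0,"dz": -0.2,"spin": 0,"gripper": 0},
    {"dx": -0.07,"dy": 0,"dz": -0.2,"spin": 0,"gripper": 0}
  ]
}}

```text
time_s: 11.35
tool_pos: [0.6061, -0.0955, 0.1898]
ee_rot: [-1.57, -0.001, -2.785]
contact_force: [-1.5, -4.8, -0.6]
gripper_width: 0.0124
```

Run:
```python
from h import *
rep()
s=grab("side")
crop(s,235,180,325,255,6,"s11.png")
```

```text
p [ 0.6061 -0.0955  0.1898] stand rel [-25.2 -79. ] F stand [-1.58 -4.82] -0.6373685285277731 w 0.012373620354615995 ux [-9.439e-01 -4.000e-04  3.302e-01] uy [-0.3302 -0.0015 -0.9439] 11.35 [-1.570e+00 -1.000e-03 -2.785e+00]
```

View pics/s11.png

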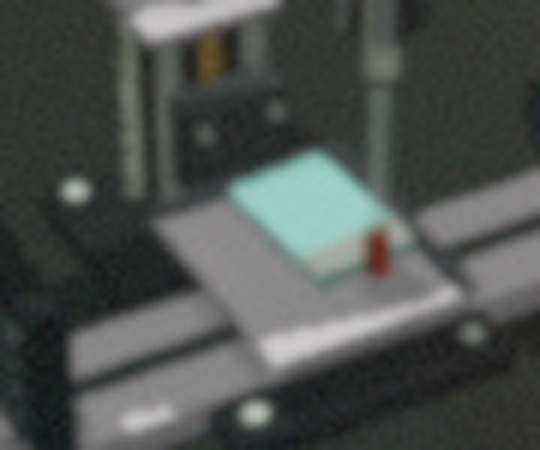

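Request:
{"method": "move_arm", "body": {
  "steps": [
    {"dx": 0.4,"dy": 0,"dz": 1.1,"spin": 0,"gripper": 0},
    {"dx": 0.66,"dy": -1,"dz": 1.9,"spin": 0,"gripper": 0},
    {"dx": 0.66,"dy": -3,"dz": 1.9,"spin": 0,"gripper": 0},
    {"dx": 2,"dy": -3,"dz": -1.5,"spin": 0,"gripper": 0},
    {"dx": 3.4,"dy": -3,"dz": -5,"spin": 0,"gripper": 0},
    {"dx": 3.4,"dy": -3,"dz": -5.5,"spin": 0,"gripper": 0},
    {"dx": 3.4,"dy": -1.5,"dz": -5.5,"spin": 0,"gripper": 0},
    {"dx": 3.4,"dy": 0,"dz": -5.5,"spin": 0,"gripper": 0},
    {"dx": 3.4,"dy": 0,"dz": -5.5,"spin": 0,"gripper": 0},
    {"dx": 2.4,"dy": 0,"dz": -5.15,"spin": 0,"gripper": 0},
    {"dx": 1.8,"dy": 0,"dz": -4.94,"spin": 0,"gripper": 0},
    {"dx": 1.6,"dy": 0,"dz": -4.87,"spin": 0,"gripper": 0}
  ]
}}

```text
time_s: 12.9
tool_pos: [0.5744, -0.0547, 0.1896]
ee_rot: [-1.571, -0.001, -2.785]
contact_force: [-2.5, 0.5, 1.0]
gripper_width: 0.0124
```

Run:
```python
from h import *
rep()
s=grab("side")
crop(s,235,180,325,255,6,"s12.png")
```

```text
p [ 0.5744 -0.0547  0.1896] stand rel [-56.  -37.6] F stand [-2.47  0.57] 1.048251311688278 w 0.012401449047926264 ux [-0.9438 -0.001   0.3306] uy [-3.306e-01  3.000e-04 -9.438e-01] 12.9 [-1.571e+00 -1.000e-03 -2.785e+00]
```

View pics/s12.png

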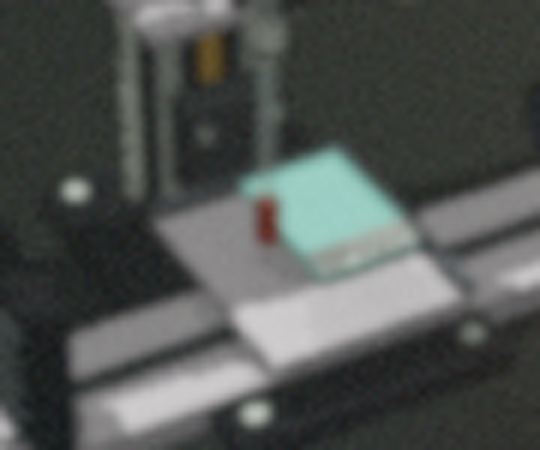

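Request:
{"method": "move_arm", "body": {
  "steps": [
    {"dx": -0.1,"dy": 0,"dz": 0.04,"spin": 0,"gripper": 0},
    {"dx": -0.19,"dy": 0,"dz": 0.07,"spin": 0,"gripper": 0},
    {"dx": -0.19,"dy": 0,"dz": 0.07,"spin": 0,"gripper": 0}
  ]
}}

```text
time_s: 13.32
tool_pos: [0.5755, -0.0546, 0.1896]
ee_rot: [-1.571, -0.001, -2.785]
contact_force: [-4.0, 0.9, 0.6]
gripper_width: 0.0126
```

Run:
```python
from h import *
rep()
s=grab("side")
crop(s,265,190,325,240,12,"s13.png")
```

```text
p [ 0.5755 -0.0546  0.1896] stand rel [-55.  -37.5] F stand [-3.99  0.95] 0.641187054266053 w 0.012562173003317283 ux [-0.9438 -0.0013  0.3305] uy [-3.305e-01  3.000e-04 -9.438e-01] 13.325 [-1.571e+00 -1.000e-03 -2.785e+00]
```

View pics/s13.png

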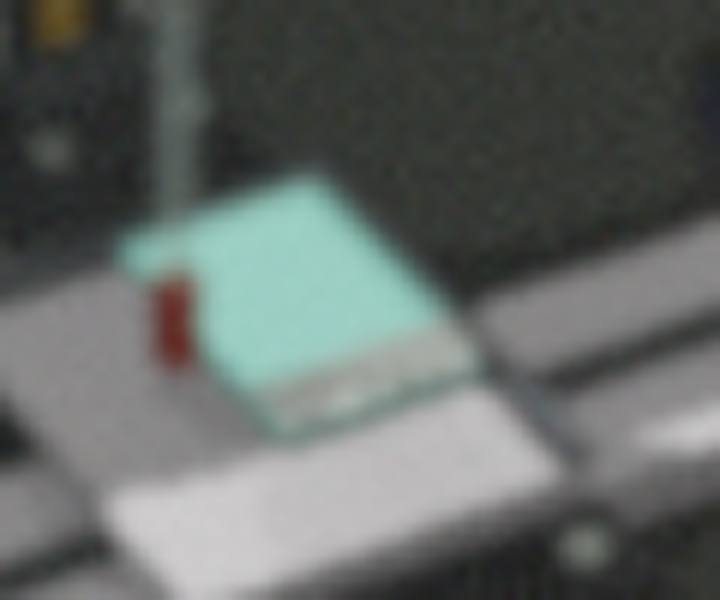

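Run:
```python
from h import *
s=grab("side")
for z in (.05,.058):
  for q in((0,0),(-50,0),(-50,-75),(0,-75)): print(z,q,proj(s,[[*(C+Rz@np.array(q)/1e3),z]]).round(1))
obs=[[291.7,204.3],[274.8,210.4],[305,219.6]]
print(((plane(s,obs,.058)[:,:2]-C)@Rz*1000).round(1))
```

```text
0.05 (0, 0) [[290.6 206.7]]
0.05 (-50, 0) [[274.8 212.1]]
0.05 (-50, -75) [[288.2 227.2]]
0.05 (0, -75) [[304.5 221.4]]
0.058 (0, 0) [[290.6 204.4]]
0.058 (-50, 0) [[274.7 209.7]]
0.058 (-50, -75) [[288.2 224.8]]
0.058 (0, -75) [[304.6 219. ]]
[[  2.9  -0.9]
 [-51.2  -2.8]
 [ -0.4 -77.7]]
```

Request:
{"method": "move_arm", "body": {
  "steps": [
    {"dx": 1,"dy": 0,"dz": -0.35,"spin": 0,"gripper": 0},
    {"dx": 1.94,"dy": -1,"dz": -0.68,"spin": 0,"gripper": 0},
    {"dx": 1.94,"dy": -3,"dz": -0.68,"spin": 0,"gripper": 0},
    {"dx": 0.5,"dy": -3,"dz": 3,"spin": 0,"gripper": 0},
    {"dx": -0.88,"dy": -3,"dz": 6.4,"spin": 0,"gripper": 0},
    {"dx": -0.88,"dy": -3,"dz": 6.4,"spin": 0,"gripper": 0},
    {"dx": -0.88,"dy": -1.5,"dz": 6.4,"spin": 0,"gripper": 0},
    {"dx": -0.88,"dy": 0,"dz": 6.4,"spin": 0,"gripper": 0},
    {"dx": -0.88,"dy": 0,"dz": 6.4,"spin": 0,"gripper": 0},
    {"dx": -1.15,"dy": 0,"dz": 5.6,"spin": 0,"gripper": 0},
    {"dx": -1.3,"dy": 0,"dz": 5.2,"spin": 0,"gripper": 0},
    {"dx": -1.36,"dy": 0,"dz": 5.03,"spin": 0,"gripper": 0}
  ]
}}

```text
time_s: 14.92
tool_pos: [0.6067, -0.0967, 0.1901]
ee_rot: [-1.57, 0.0, -2.784]
contact_force: [-1.1, -1.7, 0.3]
gripper_width: 0.0129
```

Run:
```python
from h import *
rep()
s=grab("side")
crop(s,265,190,325,240,12,"s14.png")
```

```text
p [ 0.6067 -0.0967  0.1901] stand rel [-24.6 -80.2] F stand [-1.18 -1.72] 0.27816614488945735 w 0.012876734647674814 ux [-9.436e-01  4.000e-04  3.311e-01] uy [-3.311e-01 -4.000e-04 -9.436e-01] 14.925 [-1.57   0.    -2.784]
```

View pics/s14.png

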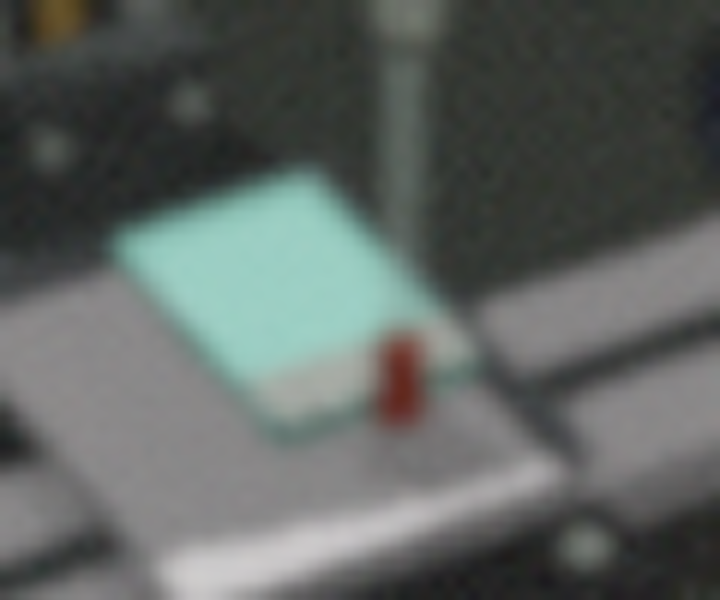

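Request:
{"method": "move_arm", "body": {
  "steps": [
    {"dx": -0.03,"dy": 0,"dz": -0.09,"spin": 0,"gripper": 0},
    {"dx": -0.05,"dy": 0,"dz": -0.14,"spin": 0,"gripper": 0},
    {"dx": -0.05,"dy": 0,"dz": -0.14,"spin": 0,"gripper": 0}
  ]
}}

```text
time_s: 15.35
tool_pos: [0.6066, -0.096, 0.1899]
ee_rot: [-1.57, 0.0, -2.785]
contact_force: [0.1, -0.8, 0.7]
gripper_width: 0.0126
```

Run:
```python
from h import *
rep()
s=grab("side")
crop(s,265,190,325,240,12,"s15.png")
```

```text
p [ 0.6066 -0.096   0.1899] stand rel [-24.6 -79.5] F stand [ 0.06 -0.84] 0.7018655278860829 w 0.012620644434207072 ux [-9.439e-01  3.000e-04  3.302e-01] uy [-3.302e-01 -4.000e-04 -9.439e-01] 15.35 [-1.57   0.    -2.785]
```

View pics/s15.png

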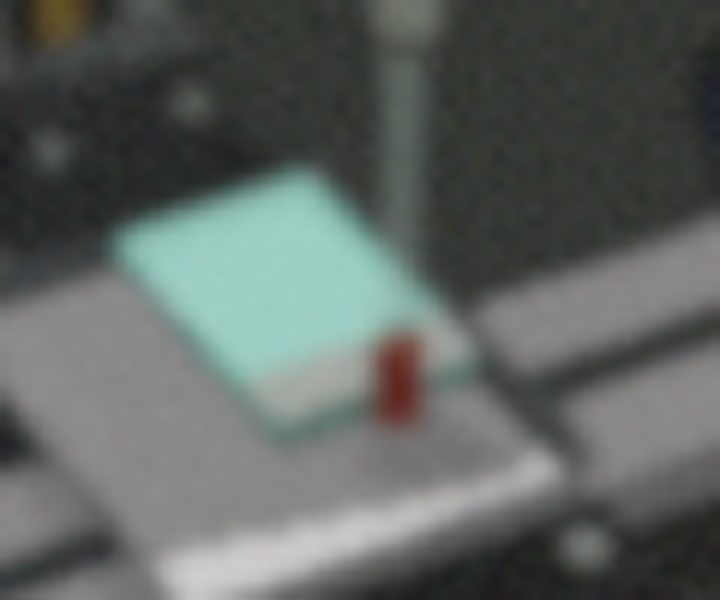

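Request:
{"method": "move_arm", "body": {
  "steps": [
    {"dx": -0.03,"dy": 0,"dz": -0.09,"spin": 0,"gripper": 0},
    {"dx": -0.06,"dy": 0,"dz": -0.16,"spin": 0,"gripper": 0},
    {"dx": -0.06,"dy": 0,"dz": -0.16,"spin": 0,"gripper": 0}
  ]
}}

```text
time_s: 15.78
tool_pos: [0.6067, -0.0946, 0.1899]
ee_rot: [-1.569, -0.0, -2.785]
contact_force: [-0.3, -3.5, 0.5]
gripper_width: 0.0123
```

Run:
```python
from h import *
rep()
s=grab("side")
crop(s,265,190,325,240,12,"s16.png")
```

```text
p [ 0.6067 -0.0946  0.1899] stand rel [-24.6 -78.1] F stand [-0.38 -3.53] 0.5361816473045373 w 0.012274754097774291 ux [-9.439e-01  3.000e-04  3.302e-01] uy [-0.3302 -0.0015 -0.9439] 15.775 [-1.569 -0.    -2.785]
```

View pics/s16.png

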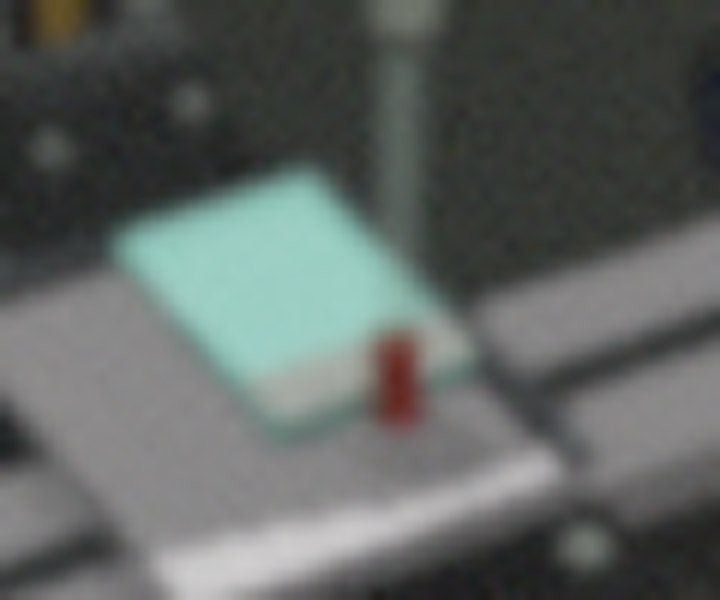

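Request:
{"method": "move_arm", "body": {
  "steps": [
    {"dx": 0.5,"dy": 0,"dz": 1.4,"spin": 0,"gripper": 0},
    {"dx": 0.5,"dy": -2,"dz": 1.4,"spin": 0,"gripper": 0},
    {"dx": 1,"dy": -3,"dz": 1,"spin": 0,"gripper": 0},
    {"dx": 2.5,"dy": -3,"dz": -3,"spin": 0,"gripper": 0},
    {"dx": 3.67,"dy": -3,"dz": -4.78,"spin": 0,"gripper": 0},
    {"dx": 3.67,"dy": -2,"dz": -4.78,"spin": 0,"gripper": 0},
    {"dx": 3.67,"dy": 0,"dz": -4.78,"spin": 0,"gripper": 0},
    {"dx": 3.67,"dy": 0,"dz": -4.78,"spin": 0,"gripper": 0},
    {"dx": 2.12,"dy": 0,"dz": -4.66,"spin": 0,"gripper": 0},
    {"dx": 1.8,"dy": 0,"dz": -4.66,"spin": 0,"gripper": 0},
    {"dx": 1.6,"dy": 0,"dz": -4.7,"spin": 0,"gripper": 0},
    {"dx": 1.5,"dy": 0,"dz": -4.76,"spin": 0,"gripper": 0}
  ]
}}

```text
time_s: 17.32
tool_pos: [0.5753, -0.0548, 0.1896]
ee_rot: [-1.571, -0.002, -2.785]
contact_force: [-3.7, -2.1, -0.2]
gripper_width: 0.0126
```

Run:
```python
from h import *
rep()
s=grab("side")
crop(s,265,190,325,240,12,"s17.png")
```

```text
p [ 0.5753 -0.0548  0.1896] stand rel [-55.2 -37.7] F stand [-3.78 -1.99] -0.17261957683392964 w 0.012625007844841824 ux [-0.9438 -0.0014  0.3304] uy [-3.304e-01 -8.000e-04 -9.438e-01] 17.325 [-1.571e+00 -2.000e-03 -2.785e+00]
```

View pics/s17.png

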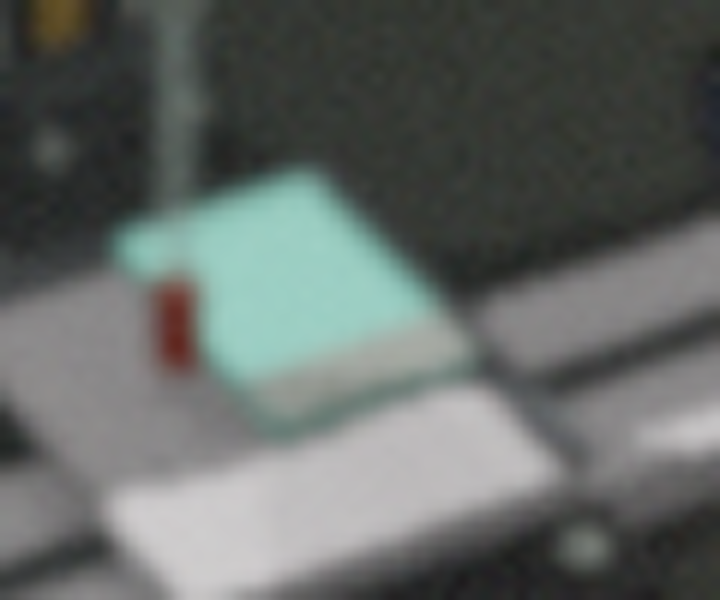

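Request:
{"method": "move_arm", "body": {
  "steps": [
    {"dx": 1,"dy": 0,"dz": -0.35,"spin": 0,"gripper": 0},
    {"dx": 1.9,"dy": -1,"dz": -0.66,"spin": 0,"gripper": 0},
    {"dx": 1.9,"dy": -4,"dz": -0.66,"spin": 0,"gripper": 0},
    {"dx": 3,"dy": -7.5,"dz": 1,"spin": 0,"gripper": 0},
    {"dx": 6,"dy": -7.5,"dz": 6,"spin": 0,"gripper": 0},
    {"dx": 9,"dy": -7.5,"dz": 10,"spin": 0,"gripper": 0},
    {"dx": 12,"dy": -7.5,"dz": 14,"spin": 0,"gripper": 0},
    {"dx": 15,"dy": -7.5,"dz": 18,"spin": 0,"gripper": 0},
    {"dx": 17.5,"dy": -7.5,"dz": 22,"spin": 0,"gripper": 0},
    {"dx": 17.8,"dy": -7.5,"dz": 22.5,"spin": 0,"gripper": 0},
    {"dx": 17.8,"dy": -7.5,"dz": 22.5,"spin": 0,"gripper": 0}
  ]
}}

```text
time_s: 18.75
tool_pos: [0.4875, -0.3275, 0.2655]
ee_rot: [-1.571, 0.001, -2.786]
contact_force: [0.2, 0.1, 0.4]
gripper_width: 0.0125
```

Run:
```python
from h import *
rep()
s=grab("side");t=grab("top")
crop(s,245,190,345,340,4,"s18.png");crop(t,225,140,405,260,4.4,"t18.png")
```

```text
p [ 0.4875 -0.3275  0.2655] stand rel [-148.4 -308.6] F stand [0.17 0.06] 0.3994271529271253 w 0.012489224251929677 ux [-0.9441  0.0011  0.3296] uy [-3.296e-01  2.000e-04 -9.441e-01] 18.75 [-1.571e+00  1.000e-03 -2.786e+00]
```

View pics/s18.png

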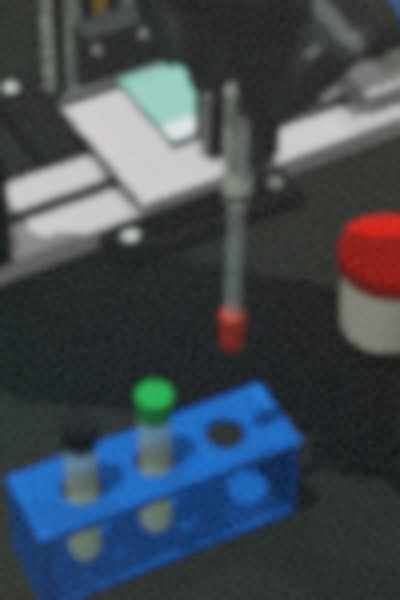

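View pics/t18.png

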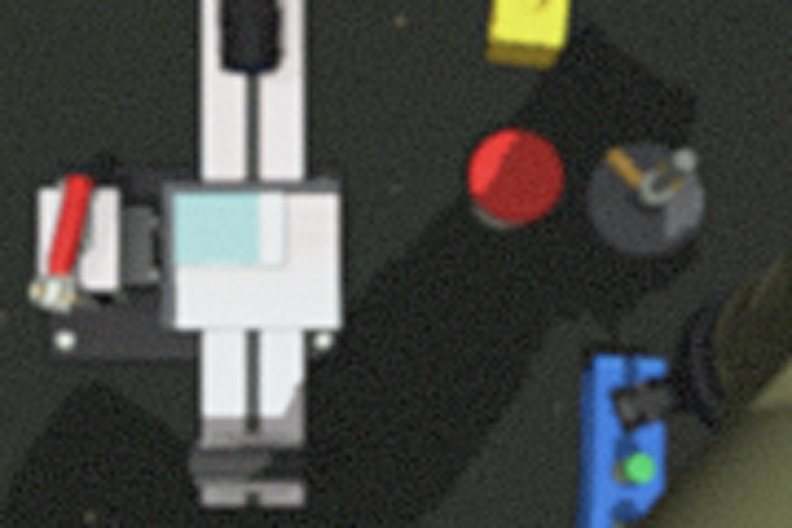

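Run:
```python
from h import *
s,t0=fr()
sf=grab("side")
print("hole",plane(sf,[[301.5,298]],.06),"tip",plane(sf,[[303,277.8]],.129), "expected straight", T()[0])
m=cv2.inRange(cv2.cvtColor(bgr(sf),cv2.COLOR_BGR2HSV),(0,110,60),(8,255,255))|cv2.inRange(cv2.cvtColor(bgr(sf),cv2.COLOR_BGR2HSV),(172,110,60),(180,255,255))
q=np.argwhere(m[262:285,295:312]);print(len(q),q.mean(0)[::-1]+[295,262],q.min(0),q.max(0))
g=cv2.cvtColor(bgr(sf),cv2.COLOR_BGR2GRAY);b=bgr(sf)[288:308,292:314]
dark=(b[:,:,0]<110).astype(np.uint8); k,l,stt,c=cv2.connectedComponentsWithStats(dark);print(stt[1:],c[1:]+[292,288])
# hole from other two: tubes; rack top corners in initial top
hs=cv2.cvtColor(bgr(t0),cv2.COLOR_BGR2HSV);mm=cv2.inRange(hs,(100,100,150),(120,255,255));mm[:, :345]=0;mm[:,395:]=0;mm[:210]=0;mm[285:]=0
p=np.argwhere(mm)[:,::-1].astype(np.float32);w=plane(t0,p,.06)[:,:2].astype(np.float32)*1000
print("rack top",cv2.minAreaRect(w))
```

```text
hole [[ 0.48813523 -0.32628158  0.06      ]] tip [[ 0.48610198 -0.33326007  0.129     ]] expected straight [ 0.48805124 -0.32645548  0.26504953]
72 [302.23611111 271.65277778] [5 4] [15 11]
[[ 0  0  9  3 18]
 [21  0  1  2  2]
 [ 5  8  8  5 36]
 [17 16  5  4 15]] [[295.         288.66666667]
 [313.         288.5       ]
 [300.5        298.        ]
 [311.46666667 305.73333333]]
rack top ((456.5128173828125, -324.1996154785156), (47.09905242919922, 126.99707794189453), 89.65941619873047)
```

Request:
{"method": "move_arm", "body": {
  "steps": [
    {"dx": 0,"dy": 3,"dz": 0,"spin": 0,"gripper": 0},
    {"dx": 0,"dy": 5.5,"dz": 0,"spin": 0,"gripper": 0},
    {"dx": 0,"dy": 6.5,"dz": 0,"spin": 0,"gripper": 0},
    {"dx": 0,"dy": 7.5,"dz": 0,"spin": 0,"gripper": 0},
    {"dx": 0,"dy": 8.5,"dz": 0,"spin": 0,"gripper": 0},
    {"dx": 0,"dy": 8.5,"dz": 0,"spin": 0,"gripper": 0}
  ]
}}

```text
time_s: 19.75
tool_pos: [0.4874, -0.3274, 0.1793]
ee_rot: [-1.571, -0.0, -2.785]
contact_force: [0.2, 0.5, 0.1]
gripper_width: 0.0126
```

Run:
```python
from h import *
rep()
s=grab("side")
crop(s,245,220,345,340,5,"s19.png")
```

```text
p [ 0.4874 -0.3274  0.1793] stand rel [-148.5 -308.5] F stand [0.16 0.47] 0.05735453350068731 w 0.012604746333908536 ux [-9.438e-01 -7.000e-04  3.305e-01] uy [-3.305e-01  5.000e-04 -9.438e-01] 19.75 [-1.571 -0.    -2.785]
```

View pics/s19.png

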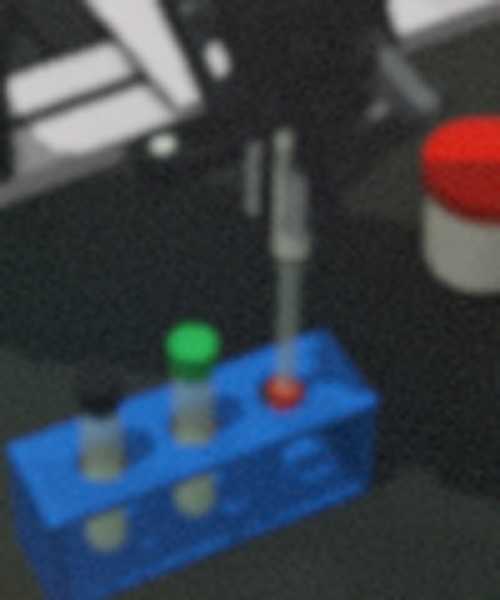

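The tip is entering the hole freely. I'll lower it the rest of the way, release and rise.

Request:
{"method": "move_arm", "body": {
  "steps": [
    {"dx": 0,"dy": 1.5,"dz": 0,"spin": 0,"gripper": 0},
    {"dx": 0,"dy": 2.8,"dz": 0,"spin": 0,"gripper": 0},
    {"dx": 0,"dy": 3.5,"dz": 0,"spin": 0,"gripper": 0},
    {"dx": 0,"dy": 3.5,"dz": 0,"spin": 0,"gripper": 0},
    {"dx": 0,"dy": 3.5,"dz": 0,"spin": 0,"gripper": 3},
    {"dx": 0,"dy": 3.5,"dz": 0,"spin": 0,"gripper": 5},
    {"dx": 0,"dy": 3.5,"dz": 0,"spin": 0,"gripper": 5},
    {"dx": 0,"dy": 2,"dz": 0,"spin": 0,"gripper": 5},
    {"dx": 0,"dy": -2,"dz": 0,"spin": 0,"gripper": 5},
    {"dx": 0,"dy": -7,"dz": 0,"spin": 0,"gripper": 5},
    {"dx": 0,"dy": -8.5,"dz": 0,"spin": 0,"gripper": 5}
  ]
}}

```text
time_s: 21.18
tool_pos: [0.4892, -0.3286, 0.2696]
ee_rot: [-1.566, 0.004, -2.785]
contact_force: [0.2, -0.6, -0.8]
gripper_width: 0.0499
```

Run:
```python
from h import *
p,Rm,o=rep()
s=grab("side")
crop(s,245,220,345,340,5,"s20.png")
print(o["qpos"])
```

```text
p [ 0.4892 -0.3286  0.2696] stand rel [-146.8 -309.8] F stand [ 0.14 -0.63] -0.8203741785392966 w 0.04988756941565608 ux [-0.9438  0.0053  0.3304] uy [-0.3305 -0.0037 -0.9438] 21.175 [-1.566  0.004 -2.785]
[-5.91576131e-01  2.79681855e-01 -3.74125682e-02  1.24718927e+00
  4.16180971e-06  2.19322948e+00]
```

View pics/s20.png

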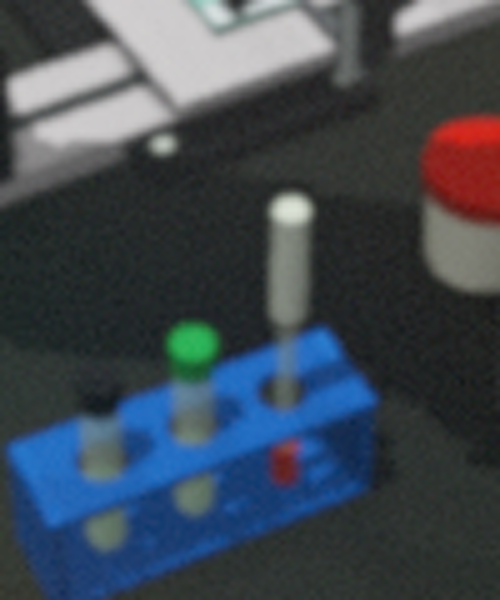

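Request:
{"method": "move_arm", "body": {
  "steps": [
    {"dx": -1,"dy": 0,"dz": -2,"spin": -10,"gripper": 5},
    {"dx": -3,"dy": 0,"dz": -5,"spin": -20,"gripper": 5},
    {"dx": -6,"dy": 0,"dz": -8.5,"spin": -30,"gripper": 5},
    {"dx": -9,"dy": 0,"dz": -12,"spin": -40,"gripper": 5},
    {"dx": -11.5,"dy": 0,"dz": -15.5,"spin": -50,"gripper": 5},
    {"dx": -14,"dy": 0,"dz": -19,"spin": -60,"gripper": 5},
    {"dx": -16.5,"dy": 0,"dz": -22.5,"spin": -70,"gripper": 5},
    {"dx": -19,"dy": 0,"dz": -26,"spin": -80,"gripper": 5},
    {"dx": -21,"dy": 0,"dz": -29,"spin": -90,"gripper": 5},
    {"dx": -22.3,"dy": 0,"dz": -30.5,"spin": -100,"gripper": 5},
    {"dx": -22.6,"dy": 0,"dz": -30.7,"spin": -110,"gripper": 5},
    {"dx": -22.6,"dy": 0,"dz": -30.7,"spin": -120,"gripper": 5}
  ]
}}

```text
time_s: 22.72
tool_pos: [0.5917, 0.0396, 0.2636]
ee_rot: [-1.572, 0.001, -0.684]
contact_force: [-0.3, -0.6, 0.6]
gripper_width: 0.0502
```

Request:
{"method": "move_arm", "body": {
  "steps": [
    {"dx": 0,"dy": 0,"dz": 0,"spin": -10,"gripper": 5},
    {"dx": 0,"dy": 0,"dz": 0,"spin": -20,"gripper": 5},
    {"dx": 0,"dy": 0,"dz": 0,"spin": -29,"gripper": 5},
    {"dx": 0,"dy": 0,"dz": 0,"spin": -29,"gripper": 5},
    {"dx": 0,"dy": 0,"dz": 0,"spin": -29,"gripper": 5}
  ]
}}

```text
time_s: 23.35
tool_pos: [0.5919, 0.039, 0.2643]
ee_rot: [-1.571, 0.001, -0.187]
contact_force: [-0.7, 0.2, -0.6]
gripper_width: 0.0498
```

Run:
```python
from h import *
p,Rm,o=rep()
s=grab("side");t=grab("top")
crop(s,225,90,325,240,4,"s21.png");crop(t,225,160,325,260,5,"t21.png")
print(o["qpos"],Rm)
G=np.array([.5922,.0395,.172]);print((G-p)@Rm*100)
for k in(-.025,.025): print(proj(s,[p+Rm[:,2]*k+Rm[:,1]*.006]))
```

```text
p [0.5919 0.039  0.2643] stand rel [-36.7  55.7] F stand [-0.65  0.21] -0.5847733782200925 w 0.0498388685783377 ux [ 9.787e-01 -9.000e-04  2.054e-01] uy [-0.2054 -0.      0.9787] 23.35 [-1.571e+00  1.000e-03 -1.870e-01]
[ 6.57649429e-02  2.94961787e-01 -2.90924929e-02  1.24762619e+00
  2.52793331e-06  2.52604500e-01] [[ 9.82595829e-01 -8.82398830e-04  1.85754294e-01]
 [-1.85754414e-01 -5.55813056e-05  9.82596201e-01]
 [-8.56717272e-04 -9.99999609e-01 -2.18523436e-04]]
[0.02937164 9.22979578 0.0587704 ]
[[270.22658956 138.23918722]]
[[265.06425713 129.65674371]]
```

View pics/s21.png

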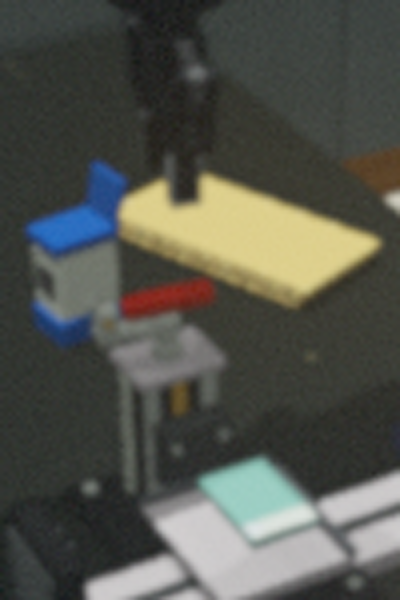

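View pics/t21.png

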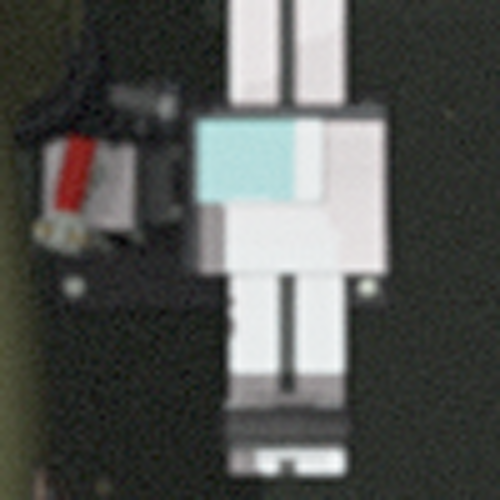

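Run:
```python
from h import *
s=grab("side")
S=np.array([.5863,.0406,.164]);az=-.18
u=np.array([np.cos(az),np.sin(az),0]);H=S-.042*u;z=np.array([0,0,1])
print("H",proj(s,[H]))
for f in(0,.1,.2): print(f,proj(s,[H+r*(np.cos(f)*u+np.sin(f)*z) for r in(.012,.043,.074)]).round(1).tolist())
h=cv2.cvtColor(bgr(s),cv2.COLOR_BGR2HSV);mm=(cv2.inRange(h,(0,110,60),(8,255,255))|cv2.inRange(h,(172,110,60),(180,255,255)));q=np.zeros_like(mm);q[155:175,250:285]=mm[155:175,250:285]
r=cv2.minAreaRect(np.argwhere(q)[:,::-1].astype(np.float32));print(r,cv2.boxPoints(r))
```

```text
H [[251.2862094  168.60317951]]
0 [[255.7, 167.9], [266.9, 166.0], [277.9, 164.1]]
0.1 [[255.6, 167.5], [266.7, 164.6], [277.8, 161.8]]
0.2 [[255.5, 167.1], [266.5, 163.3], [277.3, 159.5]]
((266.5810852050781, 163.98648071289062), (7.39795446395874, 23.509056091308594), 80.53767395019531) [[254.37839 162.27026]
 [277.5676  158.4054 ]
 [278.78378 165.7027 ]
 [255.59457 169.56757]]
```

Request:
{"method": "move_arm", "body": {
  "steps": [
    {"dx": 0,"dy": 3,"dz": 0,"spin": 0,"gripper": 5},
    {"dx": 0,"dy": 6,"dz": 0,"spin": 0,"gripper": 5},
    {"dx": 0,"dy": 8,"dz": 0,"spin": 0,"gripper": 4},
    {"dx": 0,"dy": 9,"dz": 0,"spin": 0,"gripper": 4},
    {"dx": 0,"dy": 9.4,"dz": 0,"spin": 0,"gripper": 4},
    {"dx": 0,"dy": 9.4,"dz": 0,"spin": 0,"gripper": 4}
  ],
  "grip_force": 20
}}

```text
time_s: 24.25
tool_pos: [0.5925, 0.039, 0.1713]
ee_rot: [-1.571, -0.001, -0.184]
contact_force: [0.1, 0.6, 0.3]
gripper_width: 0.0402
```

Run:
```python
from h import *
p,Rm,o=rep()
s=grab("side");t=grab("top")
crop(s,235,130,305,220,7,"s22.png");crop(t,225,160,325,260,5,"t22.png")
```

```text
p [0.5925 0.039  0.1713] stand rel [-36.1  55.7] F stand [0.07 0.63] 0.3134183906629601 w 0.04019438661958927 ux [9.792e-01 7.000e-04 2.031e-01] uy [-2.031e-01  1.000e-04  9.792e-01] 24.25 [-1.571e+00 -1.000e-03 -1.840e-01]
```

View pics/s22.png

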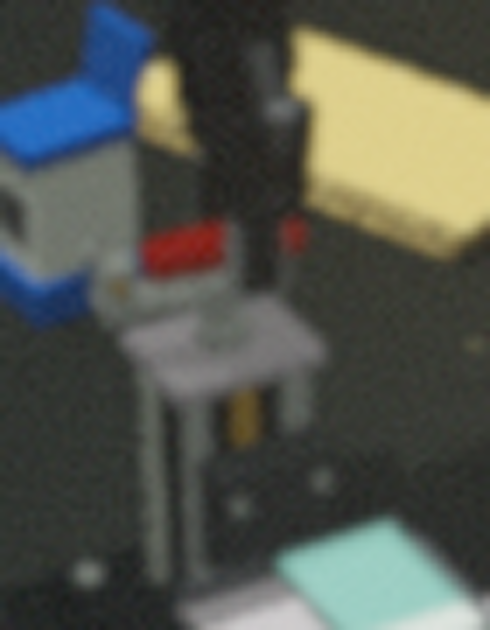

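View pics/t22.png

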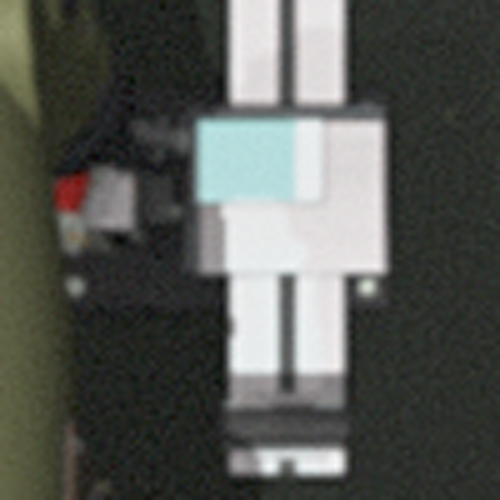

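Request:
{"method": "move_arm", "body": {
  "steps": [
    {"dx": 0,"dy": 0,"dz": 0,"spin": 0,"gripper": 2.2},
    {"dx": 0,"dy": 0,"dz": 0,"spin": 0,"gripper": 2.2},
    {"dx": 0,"dy": 0,"dz": 0,"spin": 0,"gripper": 1},
    {"dx": 0,"dy": 0,"dz": 0,"spin": 0,"gripper": 1},
    {"dx": 0,"dy": 0,"dz": 0,"spin": 0,"gripper": 1}
  ],
  "grip_force": 20
}}

```text
time_s: 24.98
tool_pos: [0.5931, 0.0409, 0.1714]
ee_rot: [-1.567, -0.001, -0.183]
contact_force: [1.7, 6.1, 0.4]
gripper_width: 0.0172
```

Run:
```python
from h import *
p,Rm,o=rep()
s=grab("side")
crop(s,235,130,305,220,7,"s23.png")
```

```text
p [0.5931 0.0409 0.1714] stand rel [-35.4  57.6] F stand [1.78 6.1 ] 0.3795181070366112 w 0.0171568941755254 ux [0.9794 0.0021 0.2021] uy [-0.2021  0.0039  0.9794] 24.975 [-1.567e+00 -1.000e-03 -1.830e-01]
```

View pics/s23.png

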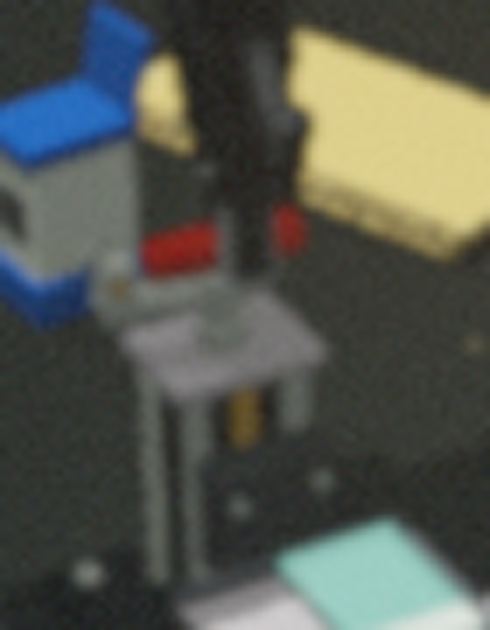

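Request:
{"method": "move_arm", "body": {
  "steps": [
    {"dx": 0,"dy": 0,"dz": 0.25,"spin": 0,"gripper": 1},
    {"dx": -0.07,"dy": -0.83,"dz": 0.25,"spin": 0,"gripper": 1},
    {"dx": -0.29,"dy": -1.64,"dz": 0.25,"spin": 0,"gripper": 1},
    {"dx": -0.64,"dy": -2.4,"dz": 0.25,"spin": 0,"gripper": 1},
    {"dx": -1.12,"dy": -3.1,"dz": 0.25,"spin": 0,"gripper": 1},
    {"dx": -1.7,"dy": -3.7,"dz": 0.25,"spin": 0,"gripper": 1},
    {"dx": -2.4,"dy": -4.15,"dz": 0.25,"spin": 0,"gripper": 1},
    {"dx": -2.4,"dy": -4.15,"dz": 0.25,"spin": 0,"gripper": 1}
  ]
}}

```text
time_s: 26.02
tool_pos: [0.5688, 0.0461, 0.2131]
ee_rot: [-1.57, -0.001, -0.184]
contact_force: [-0.1, 4.7, -2.2]
gripper_width: 0.0168
```

Run:
```python
from h import *
p,Rm,o=rep()
s=grab("side")
crop(s,235,110,305,220,6,"s24.png")
```

```text
p [0.5688 0.0461 0.2131] stand rel [-59.6  63.3] F stand [-0.02  4.73] -2.1995640284308955 w 0.016792496282205145 ux [0.9793 0.001  0.2025] uy [-2.025e-01  3.000e-04  9.793e-01] 26.025 [-1.57e+00 -1.00e-03 -1.84e-01]
```

View pics/s24.png

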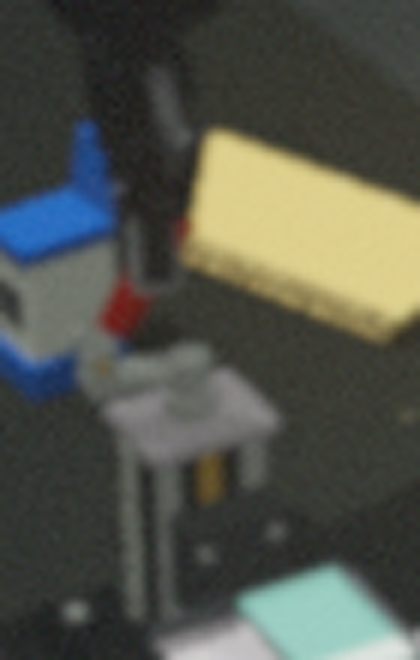

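Request:
{"method": "move_arm", "body": {
  "steps": [
    {"dx": -0.4,"dy": -0.2,"dz": 0.1,"spin": 0,"gripper": 1},
    {"dx": -0.8,"dy": -0.37,"dz": 0.15,"spin": 0,"gripper": 1},
    {"dx": -1.2,"dy": -0.5,"dz": 0.15,"spin": 0,"gripper": 1},
    {"dx": -1.6,"dy": -0.58,"dz": 0.15,"spin": 0,"gripper": 1},
    {"dx": -2.0,"dy": -0.63,"dz": 0.15,"spin": 0,"gripper": 1},
    {"dx": -2.4,"dy": -0.65,"dz": 0.15,"spin": 0,"gripper": 1},
    {"dx": -2.6,"dy": -0.65,"dz": 0.15,"spin": 0,"gripper": 1},
    {"dx": -2.6,"dy": -0.65,"dz": 0.15,"spin": 0,"gripper": 1}
  ]
}}

```text
time_s: 27.08
tool_pos: [0.5446, 0.0519, 0.2202]
ee_rot: [-1.571, -0.003, -0.184]
contact_force: [4.1, -0.3, 6.2]
gripper_width: 0.0169
```

Run:
```python
from h import *
p,Rm,o=rep()
s=grab("side")
crop(s,235,110,305,220,6,"s25.png")
```

```text
p [0.5446 0.0519 0.2202] stand rel [-83.7  69.5] F stand [ 4.07 -0.37] 6.200009901157772 w 0.0169368447018441 ux [0.9792 0.003  0.2029] uy [-2.029e-01 -6.000e-04  9.792e-01] 27.075 [-1.571 -0.003 -0.184]
```

View pics/s25.png

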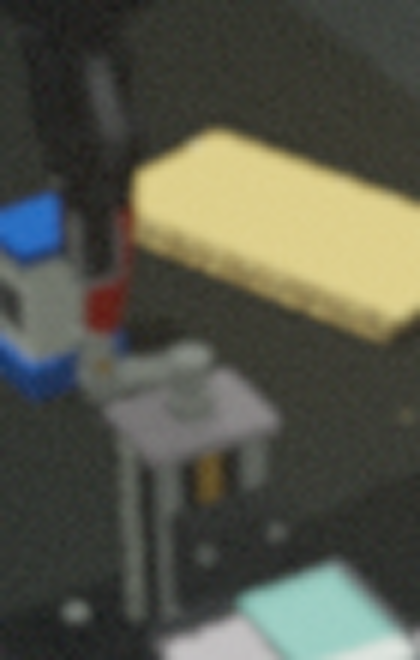

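Request:
{"method": "move_arm", "body": {
  "steps": [
    {"dx": 0,"dy": 0,"dz": 0,"spin": 0,"gripper": 4.5},
    {"dx": 0,"dy": 0,"dz": 0,"spin": 0,"gripper": 4.5},
    {"dx": 0,"dy": 0,"dz": 0,"spin": 0,"gripper": 4.5}
  ]
}}

```text
time_s: 27.5
tool_pos: [0.5429, 0.0521, 0.2182]
ee_rot: [-1.571, 0.002, -0.184]
contact_force: [-0.5, -0.9, -0.5]
gripper_width: 0.0446
```

Run:
```python
from h import *
p,Rm,o=rep()
s=grab("side");t=grab("top")
crop(s,235,110,305,220,6,"s26.png");crop(t,215,160,305,240,6,"t26.png")
```

```text
p [0.5429 0.0521 0.2182] stand rel [-85.5  69.8] F stand [-0.49 -0.88] -0.4560975218216026 w 0.04464328528429916 ux [ 0.9792 -0.0019  0.2027] uy [-0.2027  0.      0.9792] 27.5 [-1.571  0.002 -0.184]
```

View pics/s26.png

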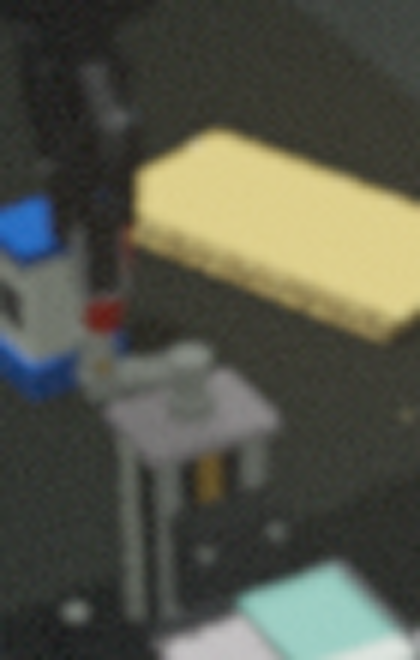

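View pics/t26.png

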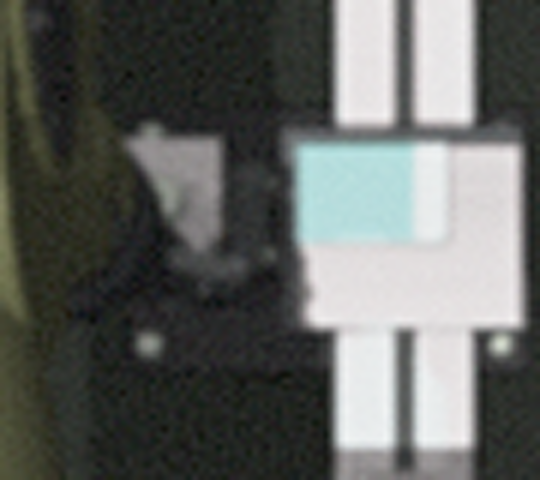

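Request:
{"method": "move_arm", "body": {
  "steps": [
    {"dx": 0.7,"dy": 0,"dz": 0,"spin": 0,"gripper": 4.5},
    {"dx": 0.7,"dy": 1.0,"dz": 0,"spin": 0,"gripper": 4.5},
    {"dx": 0.7,"dy": 1.8,"dz": 0,"spin": 0,"gripper": 4.5},
    {"dx": 0.7,"dy": 1.8,"dz": 0,"spin": 0,"gripper": 2},
    {"dx": 0.7,"dy": 1.8,"dz": 0,"spin": 0,"gripper": 1},
    {"dx": 0.7,"dy": 1.8,"dz": 0,"spin": 0,"gripper": 1},
    {"dx": 0.7,"dy": 1.8,"dz": 0,"spin": 0,"gripper": 1},
    {"dx": 0.4,"dy": 1.8,"dz": 0,"spin": 0,"gripper": 1},
    {"dx": 0.1,"dy": 1.8,"dz": 0,"spin": 0,"gripper": 1},
    {"dx": 0.1,"dy": 1.8,"dz": 0,"spin": 0,"gripper": 1}
  ],
  "grip_force": 40
}}

```text
time_s: 28.85
tool_pos: [0.5473, 0.0514, 0.2012]
ee_rot: [-1.571, -0.005, -0.185]
contact_force: [8.1, -1.6, -8.6]
gripper_width: 0.0171
```

Run:
```python
from h import *
p,Rm,o=rep()
s=grab("side")
crop(s,235,110,305,220,6,"s27.png")
```

```text
p [0.5473 0.0514 0.2012] stand rel [-81.  69.] F stand [ 8.03 -1.74] -8.574178902244757 w 0.01713722439440698 ux [0.9791 0.0052 0.2032] uy [-0.2032 -0.0014  0.9791] 28.85 [-1.571 -0.005 -0.185]
```

View pics/s27.png

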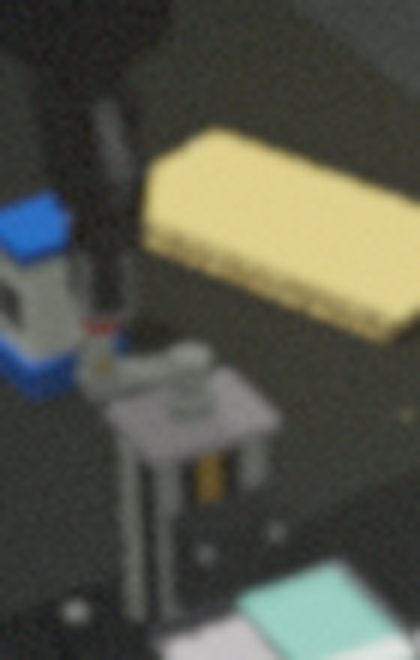

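Request:
{"method": "move_arm", "body": {
  "steps": [
    {"dx": 0,"dy": 0,"dz": 0,"spin": 0,"gripper": 4.5},
    {"dx": 0,"dy": 0,"dz": 0,"spin": 0,"gripper": 4.5},
    {"dx": 0.1,"dy": 0,"dz": 0,"spin": 0,"gripper": 4.5},
    {"dx": 0.1,"dy": -4,"dz": 0,"spin": 0,"gripper": 4.5},
    {"dx": 0.1,"dy": -8,"dz": 0,"spin": 0,"gripper": 4.5},
    {"dx": 0.1,"dy": -9,"dz": 0,"spin": 0,"gripper": 4.5},
    {"dx": 0.1,"dy": -9,"dz": 0,"spin": 0,"gripper": 4.5}
  ]
}}

```text
time_s: 29.78
tool_pos: [0.546, 0.0518, 0.2912]
ee_rot: [-1.57, -0.001, -0.184]
contact_force: [0.1, 0.7, -1.0]
gripper_width: 0.0448
```

Run:
```python
from h import *
p,Rm,o=rep()
s=grab("side");t=grab("top")
crop(s,235,110,305,220,6,"s28.png")
h=cv2.cvtColor(bgr(s),cv2.COLOR_BGR2HSV);mm=(cv2.inRange(h,(0,110,60),(8,255,255))|cv2.inRange(h,(172,110,60),(180,255,255)));q=np.zeros_like(mm);q[130:175,240:265]=mm[130:175,240:265]
r=cv2.minAreaRect(np.argwhere(q)[:,::-1].astype(np.float32));print(r,cv2.boxPoints(r).round(1).tolist())
S=np.array([.5866,.042,.164])
for az in(-.18,-.22):
  u=np.array([np.cos(az),np.sin(az),0]);H=S-.042*u;print(az,H,[proj(s,[H+[0,0,k]]).round(1).tolist() for k in(0,.012,.074)])
```

```text
p [0.546  0.0518 0.2912] stand rel [-82.3  69.4] F stand [0.07 0.67] -0.9812745245105546 w 0.044797041650453326 ux [0.9792 0.0011 0.2028] uy [-2.028e-01  1.000e-04  9.792e-01] 29.775 [-1.57e+00 -1.00e-03 -1.84e-01]
((252.0, 153.5), (21.0, 6.0), 90.0) [[249.0, 143.0], [255.0, 143.0], [255.0, 164.0], [249.0, 164.0]]
-0.18 [0.54527856 0.04951924 0.164     ] [[[251.2, 168.3]], [[250.9, 164.4]], [[249.6, 143.5]]]
-0.22 [0.54561231 0.05116564 0.164     ] [[[251.0, 168.0]], [[250.8, 164.1]], [[249.5, 143.2]]]
```

View pics/s28.png

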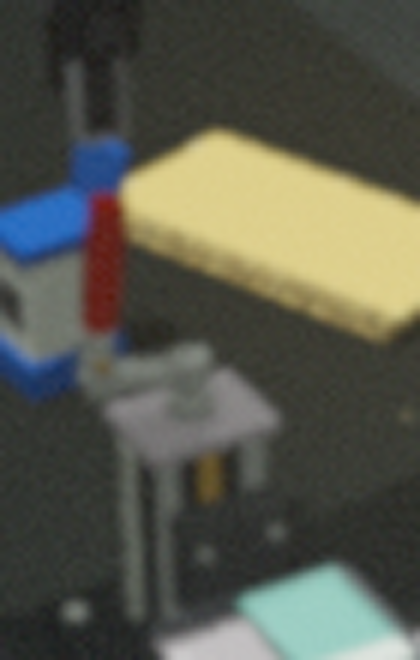

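Request:
{"method": "move_arm", "body": {
  "steps": [
    {"dx": 1.5,"dy": 0,"dz": 0,"spin": 0,"gripper": 0},
    {"dx": 3.2,"dy": 0,"dz": 0,"spin": 0,"gripper": 0},
    {"dx": 3.2,"dy": 0,"dz": 0,"spin": 0,"gripper": 0},
    {"dx": 3.2,"dy": 0,"dz": 0,"spin": 0,"gripper": 0},
    {"dx": 3.2,"dy": 3,"dz": 0,"spin": 0,"gripper": 0},
    {"dx": 3.2,"dy": 6.2,"dz": 0,"spin": 0,"gripper": 0},
    {"dx": 3.2,"dy": 6.2,"dz": 0,"spin": 0,"gripper": 0},
    {"dx": 2.7,"dy": 6.2,"dz": 0,"spin": 0,"gripper": 0},
    {"dx": 2.4,"dy": 6.2,"dz": 0,"spin": 0,"gripper": 0},
    {"dx": 2.1,"dy": 6.2,"dz": 0,"spin": 0,"gripper": 0},
    {"dx": 2.1,"dy": 6.2,"dz": 0,"spin": 0,"gripper": 0}
  ]
}}

```text
time_s: 31.25
tool_pos: [0.5666, 0.048, 0.2296]
ee_rot: [-1.57, -0.001, -0.184]
contact_force: [1.0, 0.5, 0.6]
gripper_width: 0.0001
```

Run:
```python
from h import *
p,Rm,o=rep()
s=grab("side")
crop(s,235,110,305,220,6,"s29.png")
```

```text
p [0.5666 0.048  0.2296] stand rel [-61.8  65.2] F stand [1.02 0.47] 0.5554539977226561 w 0.00011865274638756092 ux [0.9792 0.0015 0.2027] uy [-2.027e-01  1.000e-04  9.792e-01] 31.25 [-1.57e+00 -1.00e-03 -1.84e-01]
```

View pics/s29.png

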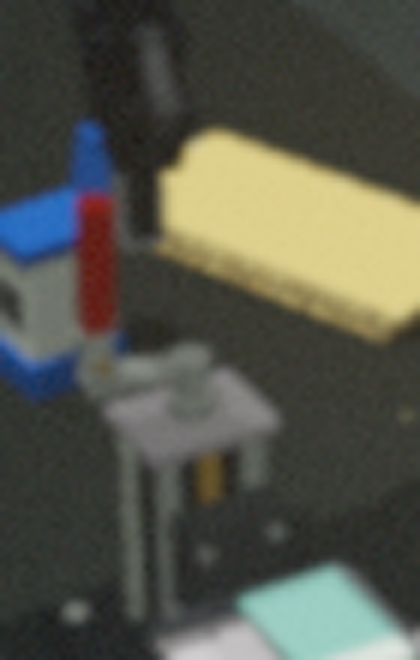

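Request:
{"method": "move_arm", "body": {
  "steps": [
    {"dx": -0.15,"dy": 0,"dz": 0,"spin": 0,"gripper": 0},
    {"dx": -0.3,"dy": 0,"dz": 0,"spin": 0,"gripper": 0},
    {"dx": -0.45,"dy": 0,"dz": 0,"spin": 0,"gripper": 0},
    {"dx": -0.45,"dy": 0,"dz": 0,"spin": 0,"gripper": 0}
  ]
}}

```text
time_s: 31.8
tool_pos: [0.5626, 0.0486, 0.2288]
ee_rot: [-1.571, -0.001, -0.184]
contact_force: [5.4, -0.8, -1.5]
gripper_width: 0.0002
```

Run:
```python
from h import *
p,Rm,o=rep()
s=grab("side")
crop(s,235,110,305,220,6,"s30.png")
```

```text
p [0.5626 0.0486 0.2288] stand rel [-65.8  65.9] F stand [ 5.35 -0.88] -1.451521049796054 w 0.00018439980221256764 ux [0.9792 0.0013 0.2029] uy [-2.029e-01 -4.000e-04  9.792e-01] 31.8 [-1.571e+00 -1.000e-03 -1.840e-01]
```

View pics/s30.png

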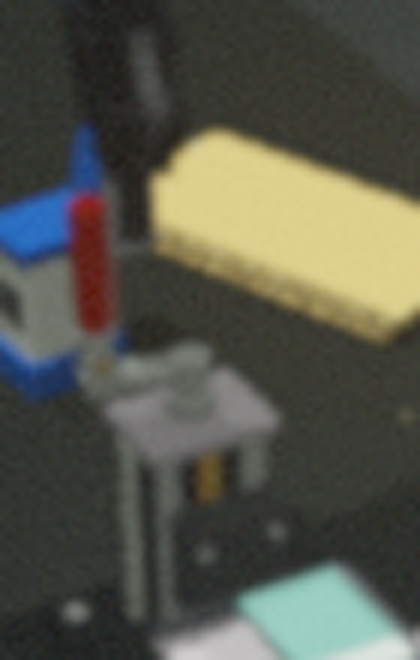

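Request:
{"method": "move_arm", "body": {
  "steps": [
    {"dx": 1,"dy": 0,"dz": 0,"spin": 0,"gripper": 0},
    {"dx": 1,"dy": -2.5,"dz": 0,"spin": 0,"gripper": 0},
    {"dx": 1,"dy": -5,"dz": 0,"spin": 0,"gripper": 4.5},
    {"dx": 0,"dy": -5,"dz": 0,"spin": 0,"gripper": 4.5},
    {"dx": -1.7,"dy": -5,"dz": 0,"spin": 0,"gripper": 4.5},
    {"dx": -1.7,"dy": -5,"dz": 0,"spin": 0,"gripper": 4.5},
    {"dx": -1.7,"dy": -5,"dz": 0,"spin": 0,"gripper": 4.5},
    {"dx": -1.7,"dy": -2,"dz": 0,"spin": 0,"gripper": 4.5},
    {"dx": -1.7,"dy": 1,"dz": 0,"spin": 0,"gripper": 4.5},
    {"dx": -1.7,"dy": 3,"dz": 0,"spin": 0,"gripper": 4.5},
    {"dx": -1.7,"dy": 3,"dz": 0,"spin": 0,"gripper": 4.5}
  ]
}}

```text
time_s: 33.22
tool_pos: [0.5441, 0.0516, 0.1969]
ee_rot: [-1.572, 0.004, -0.184]
contact_force: [-0.1, -0.5, 0.1]
gripper_width: 0.0449
```

Run:
```python
from h import *
p,Rm,o=rep()
s=grab("side")
crop(s,235,110,305,220,6,"s31.png")
```

```text
p [0.5441 0.0516 0.1969] stand rel [-84.2  69.3] F stand [-0.06 -0.48] 0.09513070714796615 w 0.044855314436737966 ux [ 0.9792 -0.0038  0.2029] uy [-2.029e-01 -3.000e-04  9.792e-01] 33.225 [-1.572  0.004 -0.184]
```

View pics/s31.png

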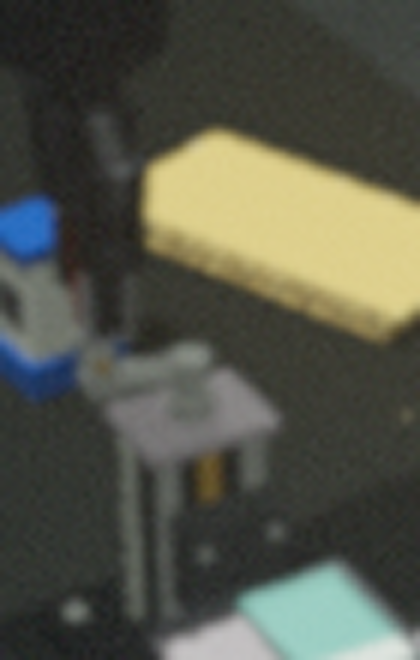

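Request:
{"method": "move_arm", "body": {
  "steps": [
    {"dx": 0,"dy": 0,"dz": 0,"spin": 0,"gripper": 2.2},
    {"dx": 0,"dy": 0,"dz": 0,"spin": 0,"gripper": 1},
    {"dx": 0,"dy": 0,"dz": 0,"spin": 0,"gripper": 1},
    {"dx": 0,"dy": 0,"dz": 0,"spin": 0,"gripper": 1}
  ],
  "grip_force": 40
}}

```text
time_s: 33.78
tool_pos: [0.5459, 0.0518, 0.1997]
ee_rot: [-1.571, -0.002, -0.184]
contact_force: [-0.1, 0.2, 5.2]
gripper_width: 0.017
```

Run:
```python
from h import *
p,Rm,o=rep()
S=np.array([.5866,.0430]);R0=.0425
P0=np.array([.5443,.0517])
th0=np.arctan2(*(P0-S)[::-1]);print(np.degrees(th0),np.linalg.norm(P0-S))
th0=np.radians(168)
for i in range(1,13):
    th=th0-np.radians(15*i); P=S+R0*np.array([np.cos(th),np.sin(th)])
    d=np.array([*(P-P0),0])@Rm*100; print(i,15*i,d[0].round(2),d[2].round(2))
```

```text
p [0.5459 0.0518 0.1997] stand rel [-82.4  69.4] F stand [-0.05  0.23] 5.218279147434699 w 0.01696262035846585 ux [0.9792 0.0018 0.2029] uy [-2.029e-01 -1.000e-04  9.792e-01] 33.775 [-1.571 -0.002 -0.184]
168.37783203643045 0.04318541420433525
1 15 0.24 1.12
2 30 0.69 2.14
3 45 1.39 3.0
4 60 2.29 3.65
5 75 3.32 4.05
6 90 4.42 4.17
7 105 5.52 4.0
8 120 6.53 3.55
9 135 7.4 2.85
10 150 8.05 1.95
11 165 8.45 0.92
12 180 8.57 -0.19
```

Request:
{"method": "move_arm", "body": {
  "steps": [
    {"dx": 0.05,"dy": 0,"dz": 0.5,"spin": 0,"gripper": 1},
    {"dx": 0.2,"dy": 0,"dz": 1.12,"spin": 0,"gripper": 1},
    {"dx": 0.65,"dy": 0,"dz": 2.14,"spin": 0,"gripper": 1},
    {"dx": 1.35,"dy": 0,"dz": 3.0,"spin": 0,"gripper": 1},
    {"dx": 2.25,"dy": 0,"dz": 3.65,"spin": 0,"gripper": 1},
    {"dx": 2.25,"dy": 0,"dz": 3.65,"spin": 0,"gripper": 1}
  ]
}}

```text
time_s: 34.52
tool_pos: [0.5753, 0.0837, 0.1996]
ee_rot: [-1.571, -0.002, -0.184]
contact_force: [1.2, -0.9, 5.4]
gripper_width: 0.017
```

Run:
```python
from h import *
p,Rm,o=rep()
s=grab("side")
crop(s,235,110,305,220,6,"s32.png")
```

```text
p [0.5753 0.0837 0.1996] stand rel [-52.4 100.7] F stand [ 1.16 -0.93] 5.448858684782967 w 0.0169787656079358 ux [0.9792 0.0022 0.2027] uy [-2.027e-01 -4.000e-04  9.793e-01] 34.525 [-1.571 -0.002 -0.184]
```

View pics/s32.png

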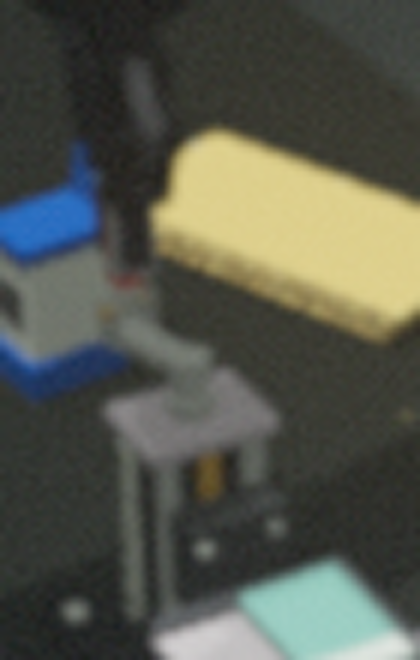

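```bash
cat > w.py <<'E'
from h import *
import sys
p,Rm,o=rep()
S=np.array([.5866,.0430]);R0=.0425
P0=p[:2];th0=np.arctan2(*(P0-S)[::-1]);print("th",np.degrees(th0),"r",np.linalg.norm(P0-S))
f=o["contact_force"][:2];e=(P0-S)/np.linalg.norm(P0-S);print("Frad",f@e,"Ftan(ccw)",f@[-e[1],e[0]])
for i in range(1,13):
    th=th0-np.radians(15*i); P=S+R0*np.array([np.cos(th),np.sin(th)])
    d=np.array([*(P-P0),0])@Rm*100; print(i,d[0].round(2),d[2].round(2))
E
python3 w.py
```

```text
p [0.5754 0.0837 0.1997] stand rel [-52.3 100.7] F stand [ 0.89 -2.07] 4.868519066504092 w 0.017243871669372773 ux [0.9792 0.0025 0.2028] uy [-2.028e-01 -2.000e-04  9.792e-01] 34.575 [-1.571 -0.003 -0.184]
th 105.4648090751163 r 0.04218101344893125
Frad -2.230080695322074 Ftan(ccw) -0.352829363198745
1 1.04 0.38
2 2.15 0.45
3 3.23 0.23
4 4.23 -0.27
5 5.06 -1.0
6 5.67 -1.93
7 6.02 -2.98
8 6.09 -4.09
9 5.87 -5.17
10 5.37 -6.17
11 4.64 -7.0
12 3.71 -7.61
```

Request:
{"method": "move_arm", "body": {
  "steps": [
    {"dx": 1.04,"dy": 0,"dz": 0.38,"spin": 0,"gripper": 1},
    {"dx": 2.15,"dy": 0,"dz": 0.45,"spin": 0,"gripper": 1},
    {"dx": 3.23,"dy": 0,"dz": 0.23,"spin": 0,"gripper": 1},
    {"dx": 4.23,"dy": 0,"dz": -0.27,"spin": 0,"gripper": 1},
    {"dx": 5.06,"dy": 0,"dz": -1.0,"spin": 0,"gripper": 1},
    {"dx": 5.67,"dy": 0,"dz": -1.93,"spin": 0,"gripper": 1},
    {"dx": 5.67,"dy": 0,"dz": -1.93,"spin": 0,"gripper": 1}
  ]
}}

```text
time_s: 35.45
tool_pos: [0.6278, 0.0541, 0.1998]
ee_rot: [-1.57, -0.003, -0.185]
contact_force: [1.4, -0.1, 6.1]
gripper_width: 0.0173
```

```bash
python3 w.py
python3 - <<'E'
from h import *
s=grab("side")
crop(s,235,110,305,220,6,"s33.png")
E
```

```text
p [0.6278 0.0541 0.1998] stand rel [-0.5 70.1] F stand [ 1.36 -0.1 ] 6.097560467816883 w 0.01729486953039612 ux [0.9791 0.0027 0.2034] uy [-2.034e-01  7.000e-04  9.791e-01] 35.45 [-1.57  -0.003 -0.185]
th 15.090715859649647 r 0.042630811182602736
Frad 1.2921211582487873 Ftan(ccw) -0.4220080722364644
1 0.33 -1.06
2 0.4 -2.17
3 0.17 -3.25
4 -0.33 -4.24
5 -1.07 -5.07
6 -2.0 -5.68
7 -3.05 -6.02
8 -4.16 -6.09
9 -5.25 -5.86
10 -6.24 -5.36
11 -7.07 -4.62
12 -7.67 -3.69
```

View pics/s33.png

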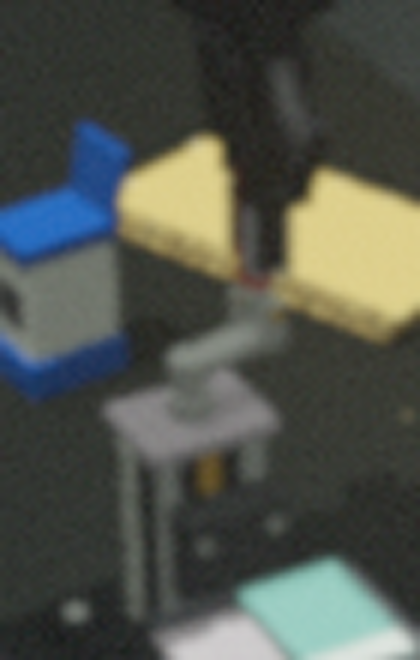

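Request:
{"method": "move_arm", "body": {
  "steps": [
    {"dx": 0.33,"dy": 0,"dz": -1.06,"spin": 0,"gripper": 1},
    {"dx": 0.4,"dy": 0,"dz": -2.17,"spin": 0,"gripper": 1},
    {"dx": 0.17,"dy": 0,"dz": -3.25,"spin": 0,"gripper": 1},
    {"dx": -0.33,"dy": 0,"dz": -4.24,"spin": 0,"gripper": 1},
    {"dx": -1.07,"dy": 0,"dz": -5.07,"spin": 0,"gripper": 1},
    {"dx": -2.0,"dy": 0,"dz": -5.68,"spin": 0,"gripper": 1},
    {"dx": -3.05,"dy": 0,"dz": -6.02,"spin": 0,"gripper": 1},
    {"dx": -4.16,"dy": 0,"dz": -6.09,"spin": 0,"gripper": 1},
    {"dx": -5.25,"dy": 0,"dz": -5.86,"spin": 0,"gripper": 1},
    {"dx": -6.24,"dy": 0,"dz": -5.36,"spin": 0,"gripper": 1},
    {"dx": -7.07,"dy": 0,"dz": -4.62,"spin": 0,"gripper": 1},
    {"dx": -7.67,"dy": 0,"dz": -3.69,"spin": 0,"gripper": 1}
  ]
}}

```text
time_s: 37.0
tool_pos: [0.5457, 0.0316, 0.1995]
ee_rot: [-1.571, -0.004, -0.185]
contact_force: [8.7, -0.2, 2.3]
gripper_width: 0.0171
```

```bash
python3 w.py
python3 - <<'E'
from h import *
s=grab("side")
crop(s,235,110,325,240,5,"s34.png")
E
```

```text
p [0.5457 0.0316 0.1995] stand rel [-83.1  49.3] F stand [ 8.73 -0.34] 2.2793414462298593 w 0.01712365943530053 ux [0.9791 0.0041 0.2033] uy [-0.2033 -0.0015  0.9791] 37.0 [-1.571 -0.004 -0.185]
th -164.46582929200446 r 0.04250022359534393
Frad -8.376137356117844 Ftan(ccw) 2.494675142017032
1 -0.35 1.05
2 -0.42 2.16
3 -0.21 3.25
4 0.29 4.24
5 1.02 5.07
6 1.94 5.69
7 3.0 6.04
8 4.1 6.11
9 5.19 5.89
10 6.19 5.4
11 7.02 4.67
12 7.63 3.74
```

View pics/s34.png

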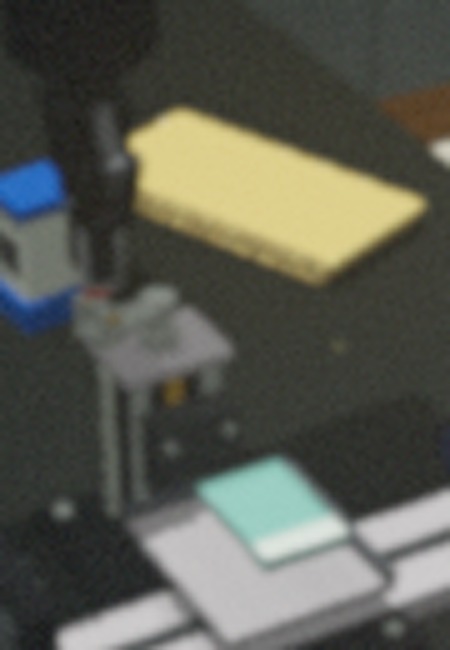

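```bash
sed -i 's/S=np.array(\[.5866,.0430\]);R0=.0425/S=np.array([.5876,.0430]);R0=.0422/' w.py; python3 w.py
```

```text
p [0.5454 0.033  0.1996] stand rel [-83.3  50.7] F stand [7.17 2.  ] 3.070598873110869 w 0.016955434552028987 ux [0.9793 0.0041 0.2024] uy [-2.024e-01  1.000e-04  9.793e-01] 37.05 [-1.57  -0.004 -0.184]
th -166.62677371002297 r 0.04333894937389014
Frad -7.43561893950434 Ftan(ccw) -0.4399994945825305
1 -0.21 1.1
2 -0.23 2.2
3 0.02 3.28
4 0.55 4.24
5 1.31 5.04
6 2.25 5.61
7 3.31 5.93
8 4.41 5.95
9 5.48 5.69
10 6.45 5.17
11 7.25 4.41
12 7.82 3.47
```

Request:
{"method": "move_arm", "body": {
  "steps": [
    {"dx": -0.06,"dy": 0,"dz": 1.1,"spin": 0,"gripper": 1},
    {"dx": -0.08,"dy": 0,"dz": 2.2,"spin": 0,"gripper": 1},
    {"dx": 0.17,"dy": 0,"dz": 3.28,"spin": 0,"gripper": 1},
    {"dx": 0.7,"dy": 0,"dz": 4.24,"spin": 0,"gripper": 1},
    {"dx": 1.46,"dy": 0,"dz": 5.04,"spin": 0,"gripper": 1},
    {"dx": 2.4,"dy": 0,"dz": 5.61,"spin": 0,"gripper": 1},
    {"dx": 3.46,"dy": 0,"dz": 5.93,"spin": 0,"gripper": 1},
    {"dx": 4.56,"dy": 0,"dz": 5.95,"spin": 0,"gripper": 1},
    {"dx": 5.63,"dy": 0,"dz": 5.69,"spin": 0,"gripper": 1},
    {"dx": 6.6,"dy": 0,"dz": 5.17,"spin": 0,"gripper": 1},
    {"dx": 7.4,"dy": 0,"dz": 4.41,"spin": 0,"gripper": 1},
    {"dx": 7.4,"dy": 0,"dz": 4.41,"spin": 0,"gripper": 1}
  ]
}}

```text
time_s: 38.55
tool_pos: [0.6253, 0.0612, 0.1995]
ee_rot: [-1.571, -0.001, -0.185]
contact_force: [0.9, -0.4, 6.8]
gripper_width: 0.0173
```

```bash
python3 w.py
python3 - <<'E'
from h import *
s=grab("side")
crop(s,235,110,325,240,5,"s35.png")
E
```

```text
p [0.6253 0.0612 0.1995] stand rel [-2.8 77.2] F stand [ 0.88 -0.47] 6.827097730184846 w 0.017272265123707397 ux [0.9791 0.001  0.2034] uy [-2.034e-01 -7.000e-04  9.791e-01] 38.55 [-1.571e+00 -1.000e-03 -1.850e-01]
th 25.694389634906347 r 0.04187628938354287
Frad 0.6076959971319376 Ftan(ccw) -0.7912277535911496
1 0.56 -0.95
2 0.82 -2.02
3 0.8 -3.12
4 0.49 -4.18
5 -0.08 -5.12
6 -0.88 -5.88
7 -1.84 -6.41
8 -2.91 -6.67
9 -4.02 -6.65
10 -5.07 -6.34
11 -6.02 -5.77
12 -6.78 -4.98
```

View pics/s35.png

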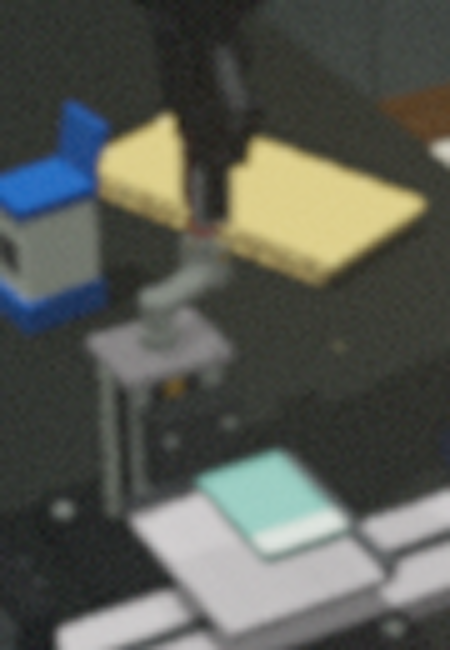

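Request:
{"method": "move_arm", "body": {
  "steps": [
    {"dx": 0.58,"dy": 0,"dz": -0.95,"spin": 0,"gripper": 1},
    {"dx": 0.85,"dy": 0,"dz": -2.02,"spin": 0,"gripper": 1},
    {"dx": 0.83,"dy": 0,"dz": -3.12,"spin": 0,"gripper": 1},
    {"dx": 0.52,"dy": 0,"dz": -4.18,"spin": 0,"gripper": 1},
    {"dx": 0.25,"dy": 0,"dz": -4.7,"spin": 0,"gripper": 1},
    {"dx": -0.03,"dy": 0,"dz": -5.12,"spin": 0,"gripper": 1},
    {"dx": -0.15,"dy": 0,"dz": -5.27,"spin": 0,"gripper": 1},
    {"dx": -0.15,"dy": 0,"dz": -5.27,"spin": 0,"gripper": 1}
  ]
}}

```text
time_s: 39.6
tool_pos: [0.615, 0.0112, 0.1997]
ee_rot: [-1.568, -0.003, -0.184]
contact_force: [4.8, 4.5, 5.0]
gripper_width: 0.017
```

```bash
python3 w.py
python3 - <<'E'
from h import *
s=grab("side")
crop(s,235,110,325,240,5,"s36.png")
E
```

```text
p [0.615  0.0112 0.1997] stand rel [-14.1  27.5] F stand [4.88 4.37] 5.042005660293028 w 0.017000051088104064 ux [0.9793 0.0033 0.2024] uy [-0.2024  0.0022  0.9793] 39.6 [-1.568 -0.003 -0.184]
th -49.18571942439056 r 0.04196769428711407
Frad -0.2488302280927841 Ftan(ccw) 6.549785634939147
1 -0.78 -0.78
2 -1.74 -1.31
3 -2.81 -1.57
4 -3.91 -1.55
5 -4.97 -1.24
6 -5.91 -0.67
7 -6.68 0.12
8 -7.21 1.09
9 -7.47 2.16
10 -7.45 3.26
11 -7.14 4.31
12 -6.57 5.26
```

View pics/s36.png

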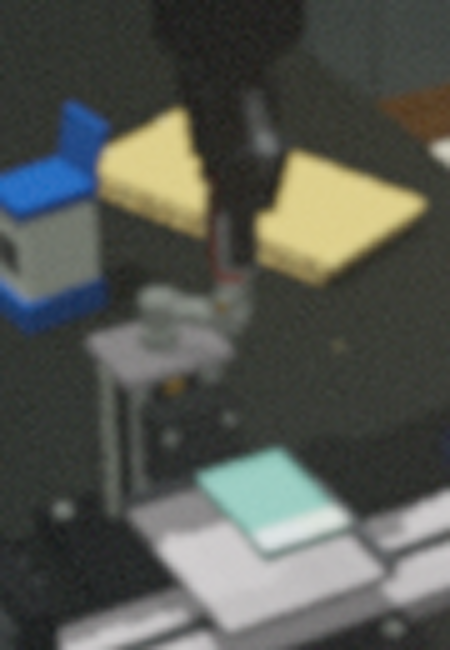

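Request:
{"method": "move_arm", "body": {
  "steps": [
    {"dx": -0.12,"dy": 0,"dz": -0.16,"spin": 0,"gripper": 1},
    {"dx": -0.25,"dy": 0,"dz": -0.31,"spin": 0,"gripper": 1},
    {"dx": -0.25,"dy": 0,"dz": -0.31,"spin": 0,"gripper": 1}
  ]
}}

```text
time_s: 40.02
tool_pos: [0.614, 0.0107, 0.1999]
ee_rot: [-1.563, -0.006, -0.183]
contact_force: [10.1, 10.4, 1.9]
gripper_width: 0.0169
```

```bash
python3 w.py|head -4
```

```text
p [0.614  0.0107 0.1999] stand rel [-15.1  27. ] F stand [10.31 10.15] 1.8585343134148542 w 0.016930628257498036 ux [0.9795 0.0071 0.2012] uy [-0.2012  0.0062  0.9795] 40.025 [-1.563 -0.006 -0.183]
th -50.711278046165745 r 0.04173857948850895
Frad -1.6161914842629583 Ftan(ccw) 14.379775214172227
1 -0.78 -0.77
```

Request:
{"method": "move_arm", "body": {
  "steps": [
    {"dx": 0.18,"dy": 0,"dz": 0.23,"spin": 0,"gripper": 1},
    {"dx": 0.2,"dy": 0,"dz": 0.25,"spin": 0,"gripper": 3},
    {"dx": 0.2,"dy": 0,"dz": 0.25,"spin": 0,"gripper": 4.5},
    {"dx": 0.2,"dy": 0,"dz": 0.25,"spin": 0,"gripper": 4.5},
    {"dx": 0.2,"dy": -3,"dz": 0.25,"spin": 0,"gripper": 4.5},
    {"dx": 0.2,"dy": -7,"dz": 0.25,"spin": 0,"gripper": 4.5},
    {"dx": 0.2,"dy": -11,"dz": 0.25,"spin": 0,"gripper": 4.5},
    {"dx": 0.2,"dy": -11,"dz": 0.25,"spin": 0,"gripper": 4.5}
  ]
}}

```text
time_s: 41.02
tool_pos: [0.6146, 0.0094, 0.3123]
ee_rot: [-1.57, -0.005, -0.185]
contact_force: [0.0, -0.1, -0.9]
gripper_width: 0.0449
```

Run:
```python
from h import *
p,Rm,o=rep()
s=grab("side");t=grab("top")
crop(s,235,100,325,240,5,"s37.png");crop(t,215,120,405,270,4,"t37.png")
S=np.array([.5876,.043,.164])
for th in (-48,):
  H=S+.042*np.array([np.cos(np.radians(th)),np.sin(np.radians(th)),0]);print(proj(s,[H+[0,0,k] for k in(0,.012,.074)]).round(1).tolist())
for z in(.066,.074):print(proj(s,[[*(C+Rz@np.array(q)/1e3),z] for q in((0,0),(-50,0),(-50,-75),(0,-75))]).round(1).tolist())
```

```text
p [0.6146 0.0094 0.3123] stand rel [-14.6  25.7] F stand [ 0.01 -0.06] -0.9084361705655464 w 0.044906333184625884 ux [0.9791 0.0054 0.2032] uy [-2.032e-01 -4.000e-04  9.791e-01] 41.025 [-1.57  -0.005 -0.185]
[[281.2, 168.3], [281.1, 164.4], [280.9, 143.3]]
[[290.7, 202.1], [274.7, 207.4], [288.2, 222.4], [304.7, 216.6]]
[[290.7, 199.7], [274.6, 205.0], [288.2, 220.0], [304.7, 214.2]]
```

View pics/s37.png

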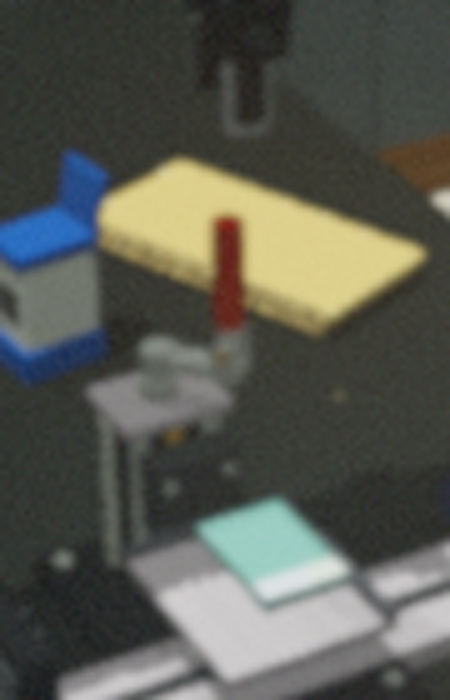

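View pics/t37.png

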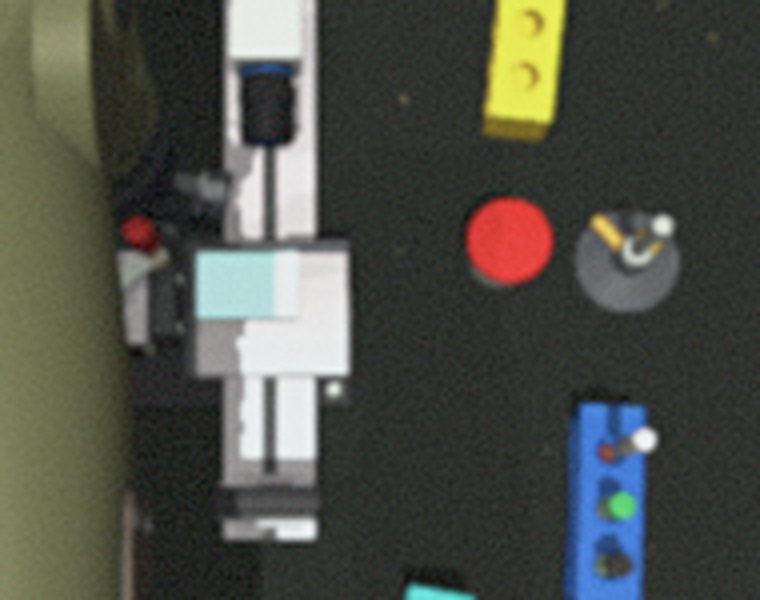

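Request:
{"method": "move_arm", "body": {
  "steps": [
    {"dx": 0,"dy": 0,"dz": -5,"spin": 0,"gripper": 4.5},
    {"dx": 0,"dy": 0,"dz": -10,"spin": 0,"gripper": 4.5},
    {"dx": -2,"dy": 0,"dz": -15,"spin": 0,"gripper": 4.5},
    {"dx": -4,"dy": 0,"dz": -20,"spin": 0,"gripper": 4.5},
    {"dx": -6,"dy": 0,"dz": -25,"spin": 0,"gripper": 4.5},
    {"dx": -8,"dy": 0,"dz": -30,"spin": 0,"gripper": 4.5},
    {"dx": -10,"dy": 0,"dz": -35,"spin": 0,"gripper": 4.5},
    {"dx": -10,"dy": 0,"dz": -40,"spin": 0,"gripper": 4.5},
    {"dx": -10,"dy": 0,"dz": -40,"spin": 0,"gripper": 4.5}
  ]
}}

```text
time_s: 42.25
tool_pos: [0.4396, -0.3675, 0.3066]
ee_rot: [-1.57, 0.003, -0.189]
contact_force: [-0.5, -0.3, -0.9]
gripper_width: 0.0454
```

Run:
```python
from h import *
p,Rm,o=rep()
s=grab("side");t=grab("top")
cv2.imwrite("pics/s38.png",bgr(s));crop(t,215,120,315,240,5,"t38.png")
S=np.array([.5872,.043,.164]);th=np.radians(-48)
e=np.array([np.cos(th),np.sin(th),0]);H=S+.042*e
for f in(1.571,1.47,1.37): 
  P=[H+k*(np.sin(f)*np.array([0,0,1])-np.cos(f)*e) for k in(.012,.074)]; print(f,proj(s,P).round(1).tolist(),proj(t,P).round(1).tolist())
for f,(x0,y0,x1,y1) in((t,(240,165,262,200)),(s,(270,138,292,172))):
    h=cv2.cvtColor(bgr(f),cv2.COLOR_BGR2HSV);mm=(cv2.inRange(h,(0,110,60),(8,255,255))|cv2.inRange(h,(172,110,60),(180,255,255)));q=np.zeros_like(mm);q[y0:y1,x0:x1]=mm[y0:y1,x0:x1]
    a=np.argwhere(q)[:,::-1].astype(np.float32)
    if len(a): r=cv2.minAreaRect(a);print(len(a),r,cv2.boxPoints(r).round(1).tolist())
```

```text
p [ 0.4396 -0.3675  0.3066] stand rel [-197.1 -347.6] F stand [-0.46 -0.28] -0.893313876886911 w 0.04538801508363804 ux [ 0.9782 -0.0027  0.2074] uy [-0.2074  0.0014  0.9783] 42.25 [-1.57   0.003 -0.189]
1.571 [[281.0, 164.4], [280.8, 143.4]] [[251.0, 180.1], [248.5, 175.6]]
1.47 [[280.6, 164.3], [278.0, 143.1]] [[250.7, 180.4], [246.3, 177.5]]
1.37 [[280.2, 164.3], [275.4, 143.0]] [[250.3, 180.7], [244.2, 179.4]]
76 ((249.5, 177.5), (9.0, 9.0), 90.0) [[245.0, 173.0], [254.0, 173.0], [254.0, 182.0], [245.0, 182.0]]
```

View pics/t38.png

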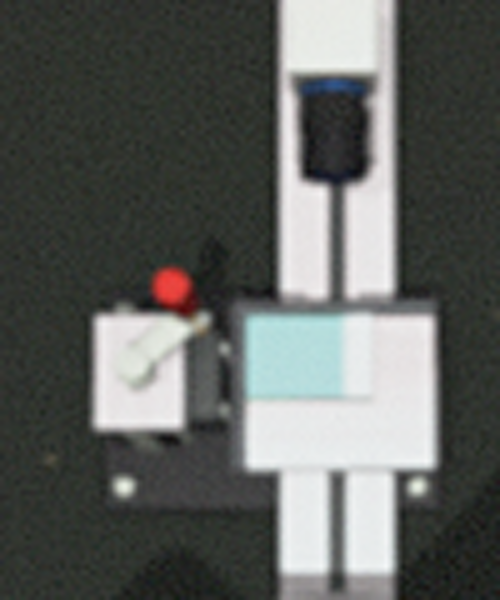

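View pics/s38.png

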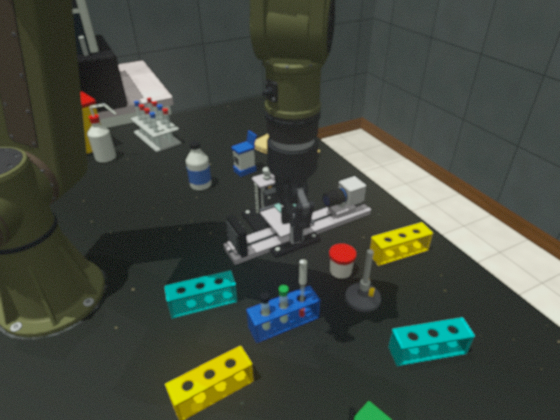

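Run:
```python
import cv2,numpy as np
for n,sl,sc in(("s37.png",(slice(205,340),slice(200,255)),5),("s30.png",(slice(185,340),slice(60,120)),6),("s28.png",(slice(185,340),slice(75,135)),6)):
    im=cv2.imread("pics/"+n);h=cv2.cvtColor(im,cv2.COLOR_BGR2HSV)
    m=(cv2.inRange(h,(0,110,60),(8,255,255))|cv2.inRange(h,(172,110,60),(180,255,255)))[sl]
    ys=[y for y in range(m.shape[0]) if (m[y]>0).sum()>12]; c=[np.flatnonzero(m[y]).mean() for y in ys]
    k=np.polyfit(ys[8:-8],c[8:-8],1); print(n,ys[0],ys[-1],"col change bottom->top px",-k[0]*(ys[-1]-ys[0])/sc)
```

```text
s37.png 17 122 col change bottom->top px 0.26741573033707783
s30.png 14 145 col change bottom->top px -1.277073322313201
s28.png 13 144 col change bottom->top px 1.0024884993400762
```

Run:
```python
from workcell import arm
print(arm.get_obs()["contact_force"]); print(arm.sign_off())
```

```text
[-0.21755562 -0.46723934  0.23185403]
the job is handed in; nothing more can be done
None
```

The job is done and handed in at about 42 s.

- **Glass:** I nudged it with the rod until it rested on both corner bars. My first pass left it about 5 mm short of the camera-side bar, so I repeated both pushes. The last push felt both bars (about 3.8 N and 2 N).
- **Rod:** It is back in its hole in the blue rack.
- **Crank handle:** I flipped it up against its stop. The first try, with the handle gripped, left it about 0.1 rad short of upright. I let go and pushed it the rest of the way with closed fingers before any winding.
- **Winding:** I wound it about 1.6 turns clockwise until it hit the stop, where the force rose to 14 N with almost no movement. Then I let go and moved the arm clear.

**Last checks:**
- The side view agreed to within about 1 pixel (2–3 mm) with the lift 16 mm up and the glass in its corner.
- The top view shows the glass against both bars.
- In the side view the handle stands upright; the top view was too coarse to rule out a lean of a few hundredths of a radian.
- The rod, tubes, cup and burner stand as before, and I saw no sign that the lamp or camera was touched. The contact force was near zero at hand-in.

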